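# Make up the weighing kit and the coding kit for the shift

### The arm

A 6-joint arm with a two-finger parallel gripper is mounted at the origin on the work surface; the furniture and walls round the work are solid. World frame = base frame: x ahead of the robot, y to its left, z up, the work surface at z = 0. Lengths are in mm, angles in degrees, forces in N, time in s.
With the tool pointing down it reaches from about 300 to 850 mm from the base axis. Payload 4.2 kg.
Tool frame: the origin (TCP) lies between the finger pads; the fingertips stand 19 mm ahead of it and the grasp point (between the pads) is the TCP; z points along the fingers, x is the direction in which the jaws open and shut, and the axes are right-handed (so a half turn about z gives the same grasp; the last joint's range is limited). The gripper opens to 91 mm and grips with 3 to 60 N. Pads are 32 mm wide; open, the fingers measure 118 mm over their backs; the gripper's body (76 mm by 178 mm) begins 60 mm behind the grasp point.
Start: joints at [-74.656, 18.312, 89.639, -0, 72.044, -1.146], TCP at [163.213, -551.367, 204.076] pointing down, gripper open.
Joint ranges: [-177.97, 177.97], [-48.28, 115.42], [12.27, 149.76], [-77.06, 257.06], [2.81, 150.46], [-146.56, 146.56]. Speed limits (degrees/s): [147.25, 147.25, 180, 180, 180, 180].

### API

Orientations are given as [roll, pitch, yaw] about the fixed x, y, z axes, in that order (R = Rz(yaw) Ry(pitch) Rx(roll)).
In Python, from workcell import sensors, grab_frame, env gives the robot as it stands.
- The arm moves only by the tool servo_tool, never from a script. Its argument "motion" is one flat list of numbers, 7 for each row, row after row: the shift along the world's x, y, z in mm, then the turn, a rotation vector about the world's x, y, z in rad, then the opening in per cent of the stroke, from 0 (shut) to 100 (fully open). In form: [x, y, z, rx, ry, rz, grip, x, y, z, rx, ry, rz, grip, ...]. A call has 1 to 10 rows; each row shifts and turns the commanded pose from where the row before left it; what a row does not reach is not made up. A row lasts 1/12 s, in which the tool goes at most 41.7 mm and 7.16 degrees, less where a joint would pass 70% of its speed; a pose out of reach is approached as far as the arm can. A call with a gripper value outside its range is refused whole. The fingers move at their own pace and stop on an object; "newtons" is the grip in N (left out, the last holds). Time passes only in rows, so rows that do not move let the fingers close. It gives the time, the measured TCP pose, the force and the opening at its end, in the units of the state.
- sensors.state(): the state, without advancing time (a new reading comes with each control period).
- grab_frame(name): name is "scene" or "side" or "wrist"; returns a dict with "image" (420x560x3 uint8, red, green, blue), "depth" (420x560 float32, mm along the optical axis (not along the pixel's ray), 0 where there is no reading), "fx", "fy", "cx", "cy" (pixels), "extrinsics" (4x4, takes a point from camera to world coordinates); the wrist camera has in their place "T_tool_cam" (4x4, takes a point from camera to tool coordinates, whose origin is the TCP and whose axes are the tool frame's). Camera axes: x right, y up, looking along -z (the intrinsics and any distortion apply to the point x, -y, -z); pixel columns grow to the right and rows downward; lengths in mm; the calibration is good to about 2 mm. The wrist camera is an equidistant fisheye: a pixel r from the principal point sees the ray r / f radians off the axis. A picture is of the moment at which its call begins: read the wrist's pose just before it.
- env.job_done(): hands the job in, once; it reports no verdict.
The state is a dict: "time_s": time; "qpos": joint angles; "qvel": joint speeds; "effort": joint torques, N m; "ee_pos": TCP position; "ee_rot": TCP orientation; "force": force on the tool from outside, world axes, zero at the start; "torque": the same for the moment, N m; "gripper_width": finger opening in mm.
Only numpy, scipy, OpenCV 4.12 (cv2) and the standard library are available. Lean on these libraries where they do the work, as an engineer would, in place of code of your own. Each camera call takes 0.05 s, during which the arm holds its last target.

### The job

Make up the two kits for the next shift from the stock in the middle of the table. The larger tray is the weighing kit: the large check weight, the small check weight and the probe thermometer go down into the recesses cut for them, the thermometer with its probe over the dark line; the smaller tray is the coding kit: date stamp and ink pad, each in its own recess. Everything must sit flat on the floor of its recess, upright, and the open can and the roll of label tape must not be disturbed.

Things in the scene. Friction and masses are not known exactly. Their poses are not given: they have to be found in the camera images.
- large_weight: Large check weight, bare metal, loose, standing in the middle of the table (not the ones far off beside the scale): a round body 38 mm across with a knob on top, 61 mm high in all, 0.5 kg. It stands upright; origin at the centre of its underside, z up along its axis. For gripping it is a plain cylinder 38 mm across over its whole height.
- small_weight: Small check weight, the same shape but smaller, loose, in the middle of the table: 30 mm across, 49 mm high, 0.26 kg. It stands upright; origin at the centre of its underside, z up. For gripping it is a plain cylinder 30 mm across over its whole height.
- thermometer: Probe thermometer lying flat, 0.06 kg: white body 110 x 30 mm, 18 high (hold across the 30 at its middle, where the mass is), and a thin probe 110 mm long going straight on from one end, axis 9 mm up. Origin at the underside near that end, z up. In its frame: middle of the white body x +4, y -54 mm; probe tip x -25, y +109, so the probe points 10 deg anticlockwise of +y.
- date_stamp: Hand date stamp standing upright, loose, 0.07 kg, 86 mm high: dark rectangular foot 50 x 26 mm, 22 mm high, its long side turned 55 deg anticlockwise from its own x axis, a thin stem, and on top a wooden knob 32 mm across, 51 to 86 mm above the underside (grip it there). Origin at the centre of its underside, z up.
- ink_pad: Closed ink pad in a flat tin with a black lower half and a dark metal lid, loose, 0.09 kg: 84 mm long (its x), 46 mm wide (its y), 22 mm high, lying flat. Origin at the centre of its underside, z up. Grip it across the 46 mm width.
- weighing_tray: Weighing kit: larger grey plate, fixed, 250 (x) x 170 (y) x 12 mm. Origin: centre of underside. Recess floors 6 up, 8 mm room round each thing; centres (x, y): round 54 wide (50, 45) large weight; round 46 (-60, 45) small weight; 126 (x) x 46 (-56, -47.5) white thermometer body, finger notches 56 wide across its middle; probe along +x over dark line (thermometer at (-2, -53), yaw -100 deg).
- coding_tray: Coding kit: smaller grey plate, fixed, 190 (its x) x 100 (y) x 12 mm. Origin: centre of underside, z up. Recesses 6 mm deep, rubber floor 6 mm above the table, 8 mm room round each thing; centres (x, y): 42 (x) x 66 mm (y) at (57, 0) for the date stamp, long side of its foot along the tray's y; 100 (x) x 62 mm (y) at (-35, 0) for the ink pad, length along x; both either way round.
- open_can: Bystander: an empty open tin can, 71 mm across and 106 mm high, standing upright beyond the work on the left; loose. Origin at the centre of its underside.
- tape_roll: Bystander: a white roll of label tape, 68 mm across and 24 mm high, lying flat in the middle of the stock; loose. Origin at the centre of its underside.
Not all that is in view belongs to the job. What is shaped like the small_weight but red is not meant.

How it is judged (in metres and radians):
At the end, for the whole second after the job is handed in: Each of the five things rests in its own recess of its tray: origin within 12 mm (along the tray's x and y) of its place, underside within 2.5 mm of the recess floor, level within 2 degrees, at rest; the probe points along the weighing tray's +x (x of large_weight in the frame of weighing_tray between 0.038 and 0.062 m and y of large_weight in the frame of weighing_tray between 0.033 and 0.057 m and z of each of large_weight, small_weight, thermometer in the frame of weighing_tray below 0.0085 m and angle between each of large_weight, small_weight, thermometer, date_stamp, ink_pad's own z axis and vertical below 0.035 rad and linear speed of each of large_weight, small_weight, thermometer, date_stamp, ink_pad below 0.01 m/s and x of small_weight in the frame of weighing_tray between -0.072 and -0.048 m and y of small_weight in the frame of weighing_tray between 0.033 and 0.057 m and x of thermometer in the frame of weighing_tray between -0.014 and 0.01 m and y of thermometer in the frame of weighing_tray between -0.065 and -0.041 m and x of date_stamp in the frame of coding_tray between 0.045 and 0.069 m and y of date_stamp in the frame of coding_tray between -0.012 and 0.012 m and z of each of date_stamp, ink_pad in the frame of coding_tray below 0.0085 m and x of ink_pad in the frame of coding_tray between -0.047 and -0.023 m and y of ink_pad in the frame of coding_tray between -0.012 and 0.012 m); the robot touches nothing.
It fails at once if the open can or the roll of label tape is moved by more than 20 mm or tipped over ((distance of open_can from where it was at the start of the episode above 0.02 m or angle between open_can's own z axis and vertical above 0.3 rad) or (distance of tape_roll from where it was at the start of the episode above 0.02 m or angle between tape_roll's own z axis and vertical above 0.3 rad)).
It also fails if it takes over 131 s, if anything falls off the work surface, if the arm or the gripper's body presses on something with over 40 N, if the wrist force passes 120 N, or if a joint passes its speed limit or range.

## Working session

There is one attempt and no reset: what is moved stays moved. The work goes in short steps, Python scripts to look and compute and a tool call to move; the robot and the scene stay as the last step left them, time stands still between calls to the robot, and variables do not carry over. Pictures are saved under pics/ and viewed, and the job is handed in when it is done.

Besides the shell and the picture viewer there is one more tool, called as name(argument=value, ...), one argument or row to a line, values as JSON. servo_tool: Moves the arm, as the interface text tells. Its arguments: {"type":"object","properties":{"motion":{"type":"array"},"newtons":{"type":"number"}},"required":["motion"]}

```bash
mkdir -p pics; ls; python3 - <<'E'
from workcell import sensors, grab_frame
import cv2,numpy as np
print(sensors.state())
for n in ["scene","side","wrist"]:
    f=grab_frame(n); cv2.imwrite(f"pics/{n}0.png",f["image"][:,:,::-1])
    np.savez(f"{n}0.npz",**f)
    print(n,[f[k] for k in("fx","fy","cx","cy")],f.get("extrinsics",f.get("T_tool_cam")), [k for k in f])
E
```

```text
pics
{'time_s': 0.0, 'qpos': array([-7.46544053e+01,  1.83521948e+01,  8.97082719e+01, -8.06815948e-04,
        7.20415941e+01, -1.14444770e+00]), 'qvel': array([ 0.0210743 , -0.02112761, -0.0294419 , -0.15434104, -0.1073798 ,
       -0.01263475]), 'effort': array([-1.23708476e-03, -4.12466705e+01, -2.31975138e+01,  7.26097589e-02,
        4.54097602e-02, -1.43016755e-04]), 'ee_pos': array([ 163.08414983, -550.83911412,  203.20208882]), 'ee_rot': array([-1.79998728e+02,  1.02055749e-01, -7.35097070e+01]), 'force': array([-0.65248296, -0.00710669,  0.75776988]), 'torque': array([0.04141265, 0.03390346, 0.0146319 ]), 'gripper_width': 91.71225849913907}
scene [531.046009821552, 531.046009821552, 281.04585132557975, 210.27438882439796] [[-8.54018974e-01  2.59315342e-01 -4.51006813e-01  1.36790794e+01]
 [-5.20159546e-01 -4.41040550e-01  7.31380394e-01  8.83120683e+02]
 [-9.25413552e-03  8.59208232e-01  5.11542349e-01  6.74062339e+02]
 [ 0.00000000e+00  0.00000000e+00  0.00000000e+00  1.00000000e+00]] ['image', 'depth', 'fx', 'fy', 'cx', 'cy', 'extrinsics']
side [403.65005801967044, 403.65005801967044, 282.7111149193524, 212.51733974983586] [[ 9.82507484e-01  1.11544043e-01 -1.49120656e-01  4.05843447e+02]
 [-1.86206097e-01  5.99270653e-01 -7.78589734e-01 -7.42230493e+02]
 [ 2.51658628e-03  7.92737416e-01  6.09558083e-01  6.28539873e+02]
 [ 0.00000000e+00  0.00000000e+00  0.00000000e+00  1.00000000e+00]] ['image', 'depth', 'fx', 'fy', 'cx', 'cy', 'extrinsics']
wrist [325.19226210127806, 325.19226210127806, 280.37118208982935, 209.04805829825554] [[ 9.99999633e-01  8.55883714e-04 -3.28128241e-05 -4.48953625e-01]
 [ 8.10227563e-04 -9.57689528e-01 -2.87802210e-01 -8.09364699e+01]
 [-2.77749722e-04  2.87802078e-01 -9.57689870e-01 -1.80895279e+02]
 [ 0.00000000e+00  0.00000000e+00  0.00000000e+00  1.00000000e+00]] ['image', 'depth', 'fx', 'fy', 'cx', 'cy', 'T_tool_cam']
```

View pics/scene0.png

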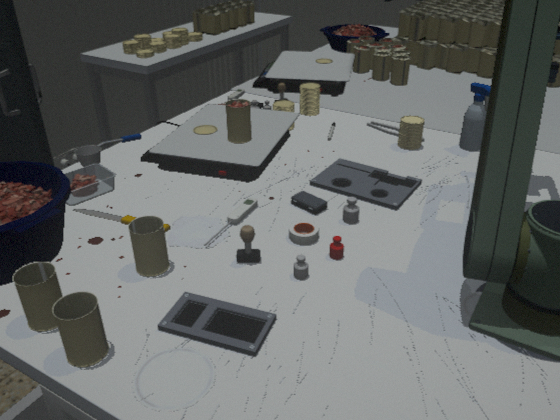

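View pics/side0.png

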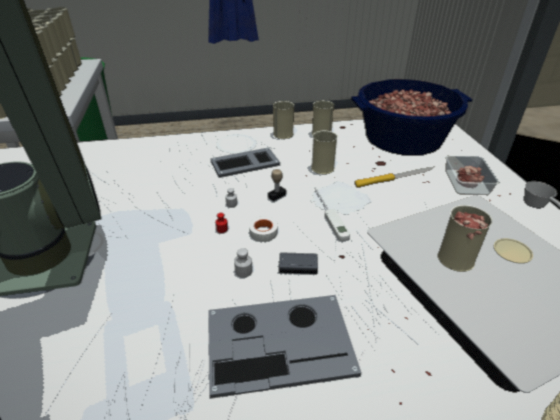

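View pics/wrist0.png

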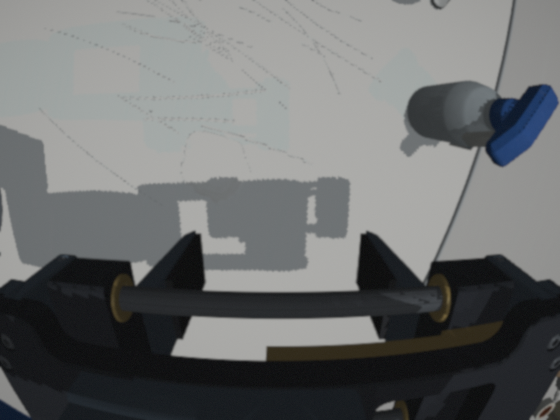

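Scene view: large weight at scene (351,212), side (243,262). Small weight at (301,267)/(231,198). Its red lookalike is at (337,247)/(221,222), and other metal weights are far off by the scale. Thermometer at side (338,225), stamp (277,185), ink pad (298,263), tape (264,229). Next: crop and measure.

```bash
cat > h.py <<'E'
import numpy as np,cv2
def cloud(f):
    d=f["depth"]; v,u=np.mgrid[:d.shape[0],:d.shape[1]]
    X=(u-f["cx"])/f["fx"]*d; Y=-(v-f["cy"])/f["fy"]*d
    P=np.stack([X,Y,-d,np.ones_like(d)],-1)@np.array(f["extrinsics"]).T
    P=P[...,:3]; P[d<=0]=np.nan
    return P
def load(n): return dict(np.load(n))
def plane(f,u,v,z):  # pixel->world at height z
    E=np.array(f["extrinsics"]); r=E[:3,:3]@np.array([(u-f["cx"])/f["fx"],-(v-f["cy"])/f["fy"],-1.]); o=E[:3,3]
    return o+r*(z-o[2])/r[2]
def proj(f,p):
    E=np.array(f["extrinsics"]); c=E[:3,:3].T@(np.array(p)-E[:3,3]); return (f["cx"]+f["fx"]*c[0]/-c[2], f["cy"]-f["fy"]*c[1]/-c[2])
E
python3 - <<'E'
from h import *
for n in("scene","side"):
    f=load(n+"0.npz"); P=cloud(f)
    # ortho of z: rectify table-plane at z=12 : 1px/mm, x 280..800 -> rows, y
    x0,x1,y0,y1=280,760,-420,420
    gx,gy=np.meshgrid(np.arange(x0,x1),np.arange(y1,y0,-1.0))
    uv=np.array([[0,0]])
    E=np.array(f["extrinsics"]); W=np.stack([gx-E[0,3],gy-E[1,3],0*gx+12-E[2,3]],-1)@E[:3,:3]
    mu=(f["cx"]-f["fx"]*W[...,0]/W[...,2]).astype(np.float32); mv=(f["cy"]+f["fy"]*W[...,1]/W[...,2]).astype(np.float32)
    im=cv2.remap(f["image"],mu,mv,cv2.INTER_LINEAR)[:,:,::-1].copy()
    for x in range(300,x1,100): cv2.putText(im,str(x),(x-x0,10),0,.35,(0,0,255)); cv2.line(im,(x-x0,0),(x-x0,840),(0,0,255) ,1)
    for y in range(-400,401,100): cv2.putText(im,str(y),(0,y1-y),0,.35,(0,0,255)); cv2.line(im,(0,y1-y),(480,y1-y),(0,0,255) ,1)
    cv2.imwrite(f"pics/rect_{n}.png",im)
    z=P[...,2]; m=(P[...,0]>300)&(P[...,0]<750)&(abs(P[...,1])<400)&(z>4)&(z<130)
    print(n,"table z",np.nanmedian(z[(abs(P[...,0]-500)<200)&(abs(P[...,1])<300)&(abs(z)<10)]))
    k,l,s,c=cv2.connectedComponentsWithStats(m.astype(np.uint8))
    for i in range(1,k):
        if s[i,4]>40:
            q=P[l==i]; top=q[q[:,2]>q[:,2].max()-6]
            print(s[i],c[i].round(),"mean",np.round(q.mean(0)),"min",np.round(q.min(0)),"max",np.round(q.max(0)),"top",np.round(top.mean(0),1))
a=cv2.imread("pics/rect_side.png");b=cv2.imread("pics/rect_scene.png")
E
python3 -c "
import cv2,numpy as np
a=cv2.imread('pics/rect_side.png');b=cv2.imread('pics/rect_scene.png')
cv2.imwrite('pics/rect.png',cv2.resize(np.hstack([a,b]),(686,600)))
i=cv2.imread('pics/side0.png')[150:400,190:370];cv2.imwrite('pics/sc.png',cv2.resize(i,None,fx=2.4,fy=2.4,interpolation=2))
i=cv2.imread('pics/scene0.png')[160:360,150:430];cv2.imwrite('pics/scc.png',cv2.resize(i,None,fx=2.8,fy=2.8,interpolation=2))
"
```

```text
scene table z -0.15890460367404557
[240 137  42  45 550] [258. 162.] mean [ 737. -177.   61.] min [ 702. -313.   15.] max [ 750. -110.   82.] top [ 733.  -183.3   79.2]
[ 310  159  112   65 3304] [365. 186.] mean [ 474. -285.   13.] min [ 354. -400.    4.] max [ 612. -101.   63.] top [ 438.6 -122.5   60. ]
[291 191  37  23 509] [309. 202.] mean [ 553. -124.   18.] min [ 511. -162.    4.] max [602. -96.  27.] top [ 557.  -130.    22.8]
[205 198  53  48 449] [239. 213.] mean [674.   3.  15.] min [660. -90.   4.] max [698. 150.  23.] top [677.6 -14.8  18.7]
[ 128  216   42   60 1754] [150. 246.] mean [707. 266.  63.] min [682. 220.   4.] max [750. 293. 108.] top [717.  254.9 104.7]
[289 221  30  23 572] [304. 232.] mean [498.   1.  18.] min [466. -42.   4.] max [534.  31.  28.] top [499.6  -2.6  24. ]
[237 225  24  38 576] [248. 247.] mean [555. 139.  40.] min [531.  19.   4.] max [630. 159.  87.] top [556.8 136.1  83.5]
[330 236  14  24 255] [337. 248.] mean [401.  31.  27.] min [388.  14.   5.] max [418.  42.  50.] top [403.7  26.5  47.2]
[294 255  15  25 284] [301. 267.] mean [432. 1
[... 945 characters left out ...]
0.] top [402.1  19.5  46.7]
[249 216  29  25 530] [263. 228.] mean [498. -13.  18.] min [465. -42.   4.] max [533.  29.  27.] top [498.4  -9.5  23.2]
[ 367  224   64   75 1256] [393. 255.] mean [ 736. -199.   66.] min [ 702. -328.   14.] max [ 750. -117.   81.] top [ 733.7 -200.    77.7]
[234 248  19  29 415] [243. 263.] mean [ 437. -137.   34.] min [ 419. -148.    5.] max [ 457. -116.   62.] top [ 438.  -129.5   59.4]
[278 252  40  22 787] [298. 263.] mean [ 554. -142.   19.] min [ 511. -166.    4.] max [ 600. -106.   25.] top [ 555.5 -136.4   21.5]
[  208   295   152   102 11466] [277. 344.] mean [ 478. -322.   10.] min [ 354. -400.    4.] max [ 609. -226.   16.] top [ 495.4 -316.6   11.5]
```

View pics/rect.png

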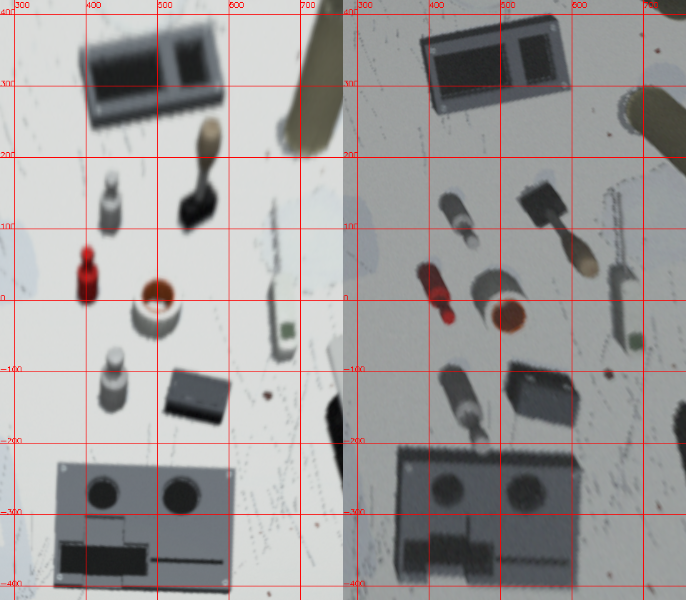

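View pics/sc.png

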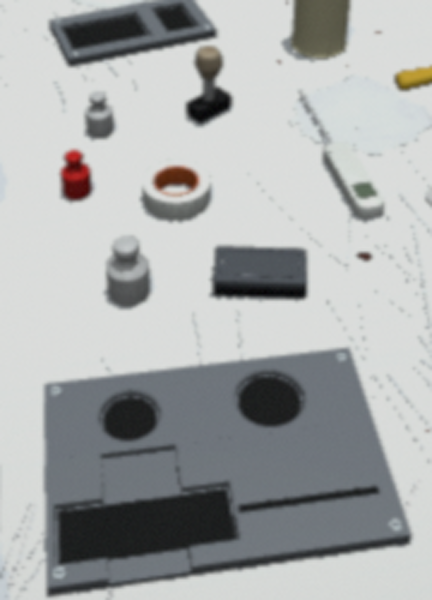

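View pics/scc.png

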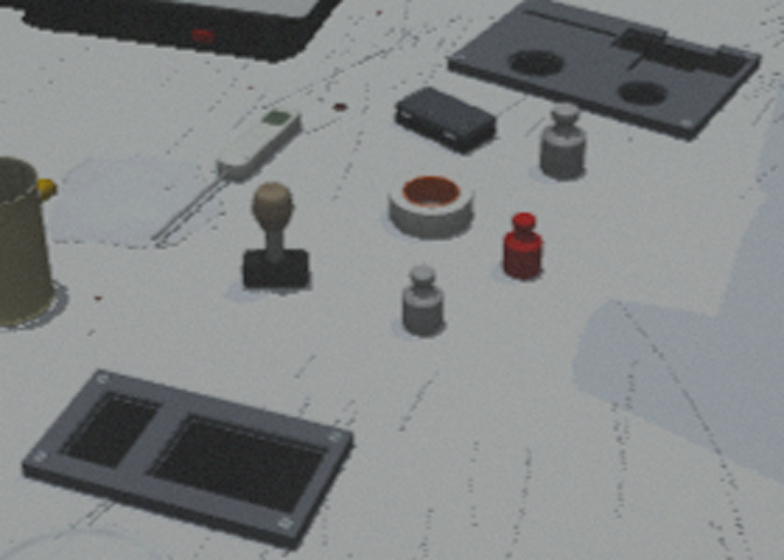

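Crops confirm the choice: bare grey large weight near (438,-130), small weight near (434,120). The red one at (402,22) is left alone. I'll take an overhead wrist view to refine these.

servo_tool(
  motion=[0,0,38,0,0,0,100,0,0,38,0,0,0,100,0,0,38,0,0,0,100,20,28,15,0,0,-0.03,100,22,32,0,0,0,-0.04,100,22,32,0,0,0,-0.04,100,22,32,0,0,0,-0.04,100,22,32,0,0,0,-0.04,100,22,32,0,0,0,-0.04,100,22,32,0,0,0,-0.04,100],
)

```text
time_s: 0.98
ee_pos: [315.7, -329.6, 332.9]
ee_rot: [180.0, 0.0, -89.1]
force: [0.6, -1.1, -0.6]
gripper_width: 91.0
```

servo_tool(
  motion=[22,32,0,0,0,-0.02,100,22,32,0,0,0,0,100,22,32,0,0,0,0,100,22,32,0,0,0,0,100,22,32,0,0,0,0,100,22,32,0,0,0,0,100,22,32,0,0,0,0,100,22,32,0,0,0,0,100,0,0,0,0,0,0,100,0,0,0,0,0,0,100],
)

```text
time_s: 1.82
ee_pos: [491.7, -73.9, 332.3]
ee_rot: [179.9, -0.0, -89.9]
force: [-0.2, -1.0, 0.5]
gripper_width: 91.0
```

```bash
cat >> h.py <<'E'
from scipy.spatial.transform import Rotation as Rn
def wgrab(tag=None):
    from workcell import sensors,grab_frame
    s=sensors.state(); f=grab_frame("wrist")
    T=np.eye(4); T[:3,:3]=Rn.from_euler("xyz",s["ee_rot"],degrees=True).as_matrix(); T[:3,3]=s["ee_pos"]
    f["extrinsics"]=T@np.array(f["T_tool_cam"]); f["tcp"]=T
    if tag: np.savez(tag+".npz",**f)
    return f
def wcloud(f):
    d=f["depth"]; v,u=np.mgrid[:d.shape[0],:d.shape[1]]
    x=(u-f["cx"])/f["fx"]; y=(v-f["cy"])/f["fy"]; t=np.hypot(x,y); k=np.where(t>1e-6,np.tan(np.minimum(t,1.4))/np.maximum(t,1e-9),1)
    P=np.stack([x*k*d,-y*k*d,-d,np.ones_like(d)],-1)@np.array(f["extrinsics"]).T
    P=P[...,:3].copy(); P[d<=0]=np.nan; return P
def wrect(f,x0,x1,y0,y1,z,s=1.0,grid=50,out=None):
    # columns: x growing right, rows: y decreasing ; s px/mm
    gx,gy=np.meshgrid(np.arange(x0,x1,1/s),np.arange(y1,y0,-1/s))
    E=np.array(f["extrinsics"]); W=np.stack([gx-E[0,3],gy-E[1,3],0*gx+z-E[2,3]],-1)@E[:3,:3]
    X,Y,Z=W[...,0],-W[...,1],-W[...,2]; r=np.hypot(X,Y); t=np.arctan2(r,Z); k=np.where(r>1e-6,t/np.maximum(r,1e-9),0)
    im=cv2.remap(f["image"],(f["cx"]+f["fx"]*X*k).astype(np.float32),(f["cy"]+f["fy"]*Y*k).astype(np.float32),cv2.INTER_LINEAR)[:,:,::-1].copy()
    if out:
        g=im.copy(); a0=int(np.ceil(x0/grid)*grid)
        for x in range(a0,int(x1),grid):
            c=int((x-x0)*s); cv2.line(g,(c,0),(c,g.shape[0]),(0,0,255),1); cv2.putText(g,str(x),(c,9),0,.33,(0,0,255))
        for y in range(int(np.ceil(y0/grid)*grid),int(y1),grid):
            c=int((y1-y)*s); cv2.line(g,(0,c),(g.shape[1],c),(0,0,255),1); cv2.putText(g,str(y),(0,c-1),0,.33,(0,0,255))
        cv2.imwrite(out,g)
    return im
E
python3 - <<'E'
from h import *
f=wgrab("w1"); cv2.imwrite("pics/w1.png",f["image"][:,:,::-1])
wrect(f,330,760,-420,420,0,0.7,100,"pics/w1r.png")
P=wcloud(f); z=P[...,2]
print(np.nanmedian(z[(abs(P[...,0]-500)<150)&(abs(P[...,1])<250)&(abs(z)<10)]))
m=(P[...,0]>300)&(P[...,0]<720)&(abs(P[...,1])<400)&(z>4)&(z<130)
k,l,s,c=cv2.connectedComponentsWithStats(m.astype(np.uint8))
for i in range(1,k):
    if s[i,4]>40:
        q=P[l==i]; top=q[q[:,2]>q[:,2].max()-5]
        print(s[i],"min",np.round(q.min(0)),"max",np.round(q.max(0)),"top",np.round(top.mean(0),1),len(top))
E
```

```text
-0.15265305668492601
[318   9  58  12 398] min [ 703. -202.   75.] max [ 720. -123.   81.] top [ 713.7 -152.4   78.8] 392
[  39   28   68   35 1374] min [683. 219.   4.] max [720. 291. 108.] top [698.5 261.1 105.5] 76
[ 144   35  137   30 1513] min [660. -73.   4.] max [696. 146.  22.] top [677.9 -19.5  18.3] 1048
[  369    94   103   151 12721] min [ 354. -400.    4.] max [ 610. -225.   16.] top [ 502.  -305.5   12.4] 8823
[ 299   96   42   58 1662] min [ 513. -164.    4.] max [ 601. -103.   26.] top [ 556.7 -132.9   22.6] 1442
[  34  113   66  111 4259] min [393. 258.   4.] max [597. 391.  15.] top [500.4 323.1  12.2] 2156
[126 112  41  33 820] min [532. 111.   4.] max [584. 150.  87.] top [557.7 132.5  83.9] 176
[ 214  139   45   45 1089] min [467. -39.   4.] max [534.  28.  27.] top [500.5  -5.8  24.2] 938
[302 187  25  28 563] min [ 420. -144.    5.] max [ 457. -107.   63.] top [ 438.9 -126.1   60.5] 177
[151 191  22  21 351] min [422. 107.   4.] max [451. 136.  51.] top [436.2 121.4  48.2] 87
[211 210  20  22 331] min [389.   9.   4.] max [419.  38.  50.] top [404.5  22.7  47.9] 106
```

View pics/w1.png

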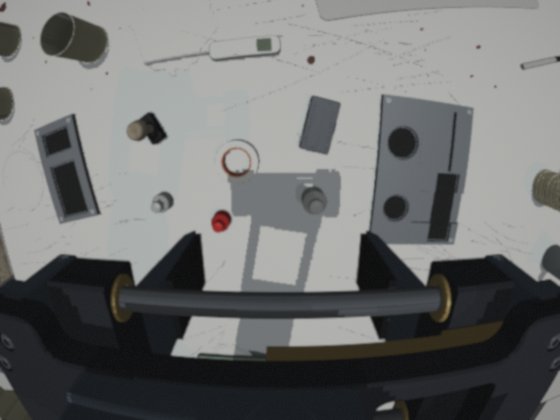

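View pics/w1r.png

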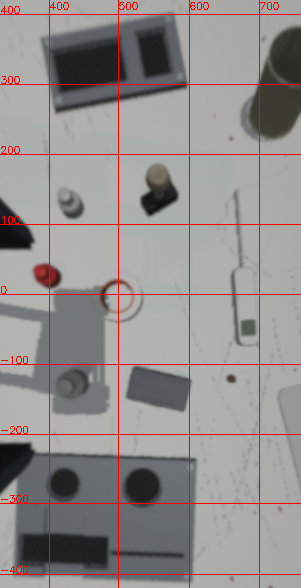

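```bash
python3 - <<'E'
from h import *
f=load("w1.npz"); P=wcloud(f).reshape(-1,3); C=f["image"].reshape(-1,3).astype(float)
def rect(q,n): 
    r=cv2.minAreaRect(q[:,:2].astype(np.float32)); print(n,np.round(r[0],1),np.round(r[1],1),round(r[2],1),len(q))
def sel(x0,x1,y0,y1,z0,z1): return P[(P[:,0]>x0)&(P[:,0]<x1)&(P[:,1]>y0)&(P[:,1]<y1)&(P[:,2]>z0)&(P[:,2]<z1)]
rect(sel(340,625,-410,-215,9.5,15),"wtray")
rect(sel(380,610,250,400,9.5,15),"ctray")
rect(sel(500,615,-180,-90,18,27),"inkpad top")
rect(sel(655,705,-90,45,15,22),"thermo top")
q=sel(650,705,42,150,4,14); rect(q,"probe"); 
q=sel(525,590,100,155,10,25); rect(q,"foot")
q=sel(525,590,100,160,70,90); rect(q,"knob")
for n,a in(("LW",(415,460,-150,-100)),("SW",(415,455,100,140))):
    q=sel(*a,4,70); rect(q,n)
    for zl in ((5,15),(15,25),(25,38),(38,50),(50,65)):
        k=q[(q[:,2]>zl[0])&(q[:,2]<zl[1])]
        if len(k)>5: print(zl,np.round(cv2.minEnclosingCircle(k[:,:2].astype(np.float32))[0],1),round(cv2.minEnclosingCircle(k[:,:2].astype(np.float32))[1],1),len(k))
# tray detail
wrect(f,340,625,-420,-215,12,2.6,50,"pics/wt.png")
wrect(f,380,610,245,405,12,3.2,50,"pics/ct.png")
# recess heights
for a in ((500,560,-300,-250),(380,430,-295,-250)):
    q=sel(*a,-5,9.5); print(len(q), np.round(q.mean(0),1)); rect(q,"hole")
E
```

```text
wtray [ 481.5 -314.4] [172.7 251.6] 87.9 9171
ctray [494. 325.] [190.6 102.9] 10.9 2233
inkpad top [ 556.6 -133.1] [46.6 82.6] 76.6 1610
thermo top [678.  -19.1] [ 30.6 108.7] 3.5 1249
probe [669.7  94.2] [  4.4 103.8] 4.6 135
foot [558.2 131.2] [50.7 25.9] 26.4 378
knob [557.6 131.5] [28.5 27.3] 6.1 327
LW [ 439.5 -125.9] [35.2 37.7] 15.0 563
(5, 15) [ 446.8 -125.2] 17.0 34
(15, 25) [ 444. -123.] 17.8 35
(25, 38) [ 438.5 -126.4] 19.1 230
(38, 50) [ 441.8 -124.8] 13.9 62
(50, 65) [ 438.3 -126.4] 11.6 200
SW [437.1 119.4] [30.8 24.1] 38.6 351
(5, 15) [438.1 119.4] 14.5 45
(15, 25) [437.5 119. ] 15.3 42
(25, 38) [435.6 121.4] 15.5 159
(38, 50) [435.2 121.8] 9.3 98
730 [ 533.2 -273.2    6.6]
hole [ 532.4 -274.6] [52.9 48.4] 2.3 730
325 [ 416.2 -269.5    6.8]
hole [ 414.9 -270.1] [39.7 29.5] 88.2 325
```

View pics/wt.png

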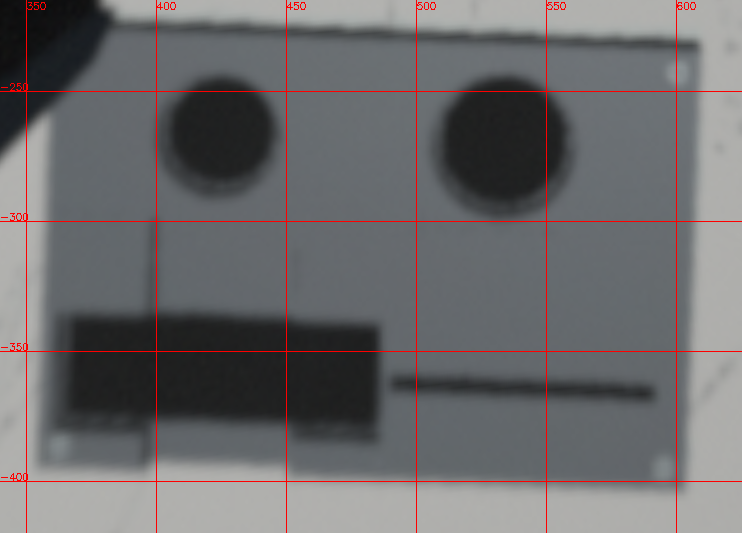

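View pics/ct.png

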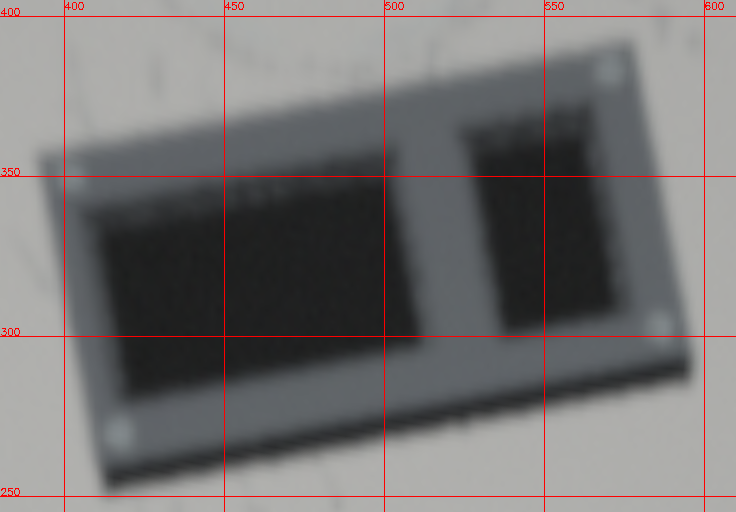

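Wrist view: the trays, pad (320,125), stamp (147,128), thermometer (245,47) and weights are all clear. The fits agree with the hole positions: weighing tray (481.5,-314.4) yaw -2.1, coding tray (493.7,325.5) yaw 10.8. I'm starting with the ink pad.

servo_tool(
  motion=[8.1,-7.4,-33,0,0,-0.03,100,8.1,-7.4,-33,0,0,-0.03,100,8.1,-7.4,-33,0,0,-0.03,100,8.1,-7.4,-33,0,0,-0.03,100,8.1,-7.4,-33,0,0,-0.03,100,8.1,-7.4,-33,0,0,-0.03,100,8.1,-7.4,-33,0,0,-0.03,100,8.1,-7.4,-33,0,0,-0.025,100,0,0,-20,0,0,0,100,0,0,0,0,0,0,100],
)

```text
time_s: 2.7
ee_pos: [551.8, -135.7, 44.7]
ee_rot: [179.4, -0.0, -103.8]
force: [-0.2, 0.4, -0.2]
gripper_width: 91.1
```

servo_tool(
  motion=[0,0,-10,0,0,0,100,0,0,-10,0,0,0,100,0,0,0,0,0,0,60,0,0,0,0,0,0,0,0,0,0,0,0,0,0,0,0,0,0,0,0,0,0,0,0,0,0,0,0,0,0,0,0,0,0,0,0,0,0,0,0,0,0,0,0,0,0,0,0,0],
  newtons=20,
)

```text
time_s: 3.53
ee_pos: [556.1, -134.5, 29.2]
ee_rot: [-180.0, -0.0, -103.6]
force: [0.3, -0.1, -0.2]
gripper_width: 40.7
```

servo_tool(
  motion=[0,0,0,0,0,0,0],
)

```text
time_s: 3.62
ee_pos: [556.0, -134.6, 29.1]
ee_rot: [-180.0, -0.0, -103.6]
force: [-0.0, 0.4, -0.5]
gripper_width: 33.7
```

```bash
python3 - <<'E'
from h import *
f=wgrab(); cv2.imwrite("pics/w2.png",f["image"][:,:,::-1])
E
```

```text
(no output)
```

View pics/w2.png

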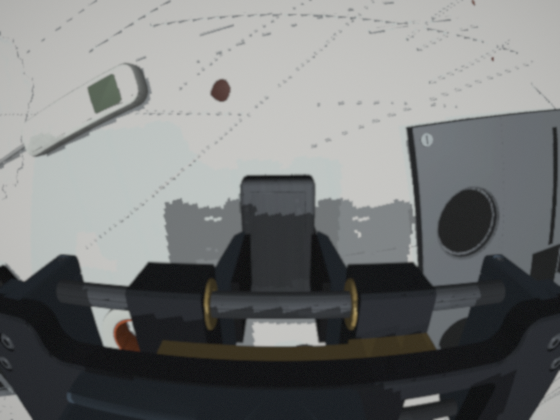

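```bash
python3 - <<'E'
from h import *
from workcell import grab_frame,sensors
f=grab_frame("side"); cv2.imwrite("pics/s2.png",cv2.resize(f["image"][180:330,200:400,::-1],None,fx=4,fy=4,interpolation=2))
f=wgrab(); P=wcloud(f); i=np.s_[185:235:10,225:330:8]
print(np.round(P[i][...,2]))
print(sensors.state()["gripper_width"])
E
```

```text
[[ 1.  0. 22. 23. 22. 22. 22. 23. 23. 22. 23. 22.  0. -1.]
 [-0. -1. 22. 22. 23. 22. 24. 22. 23. 24. 22. 22.  0. -1.]
 [-1.  0. 22. 22. 22. 22. 24. 23. 22. 23. 22. 21.  1. -0.]
 [-0.  0. 20. 22. 23. 23. 23. 22. 22. 22. 22. 20. -1.  1.]
 [ 0. -0. -1. 22. 22. 23. 22. 23. 22. 22. 22. 20.  1.  0.]]
22.008265172192225
```

View pics/s2.png

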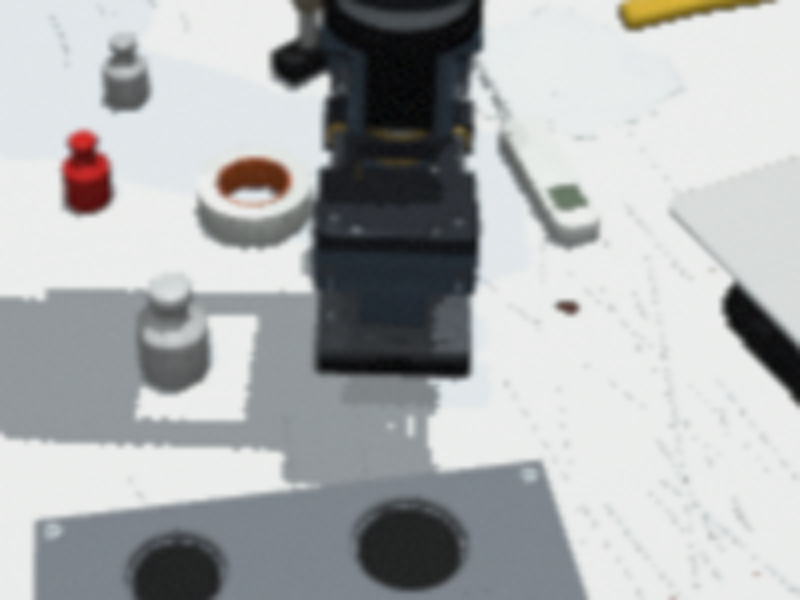

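```bash
python3 - <<'E'
from h import *
from workcell import grab_frame,sensors
f=grab_frame("side"); P=cloud(f)
print(sensors.state()["gripper_width"])
for u in (288,298,308):
    print(u,[tuple(np.round(P[v,u]).astype(int)) for v in range(212,280,3)])
E
```

```text
18.192967742614577
288 [(np.int64(530), np.int64(-147), np.int64(162)), (np.int64(529), np.int64(-153), np.int64(160)), (np.int64(527), np.int64(-161), np.int64(159)), (np.int64(526), np.int64(-169), np.int64(158)), (np.int64(524), np.int64(-179), np.int64(160)), (np.int64(522), np.int64(-189), np.int64(161)), (np.int64(520), np.int64(-196), np.int64(160)), (np.int64(519), np.int64(-203), np.int64(159)), (np.int64(517), np.int64(-211), np.int64(159)), (np.int64(516), np.int64(-217), np.int64(157)), (np.int64(516), np.int64(-218), np.int64(151)), (np.int64(517), np.int64(-215), np.int64(141)), (np.int64(518), np.int64(-211), np.int64(129)), (np.int64(518), np.int64(-209), np.int64(121)), (np.int64(538), np.int64(-114), np.int64(21)), (np.int64(536), np.int64(-124), np.int64(21)), (np.int64(534), np.int64(-133), np.int64(21)), (np.int64(533), np.int64(-142), np.int64(21)), (np.int64(531), np.int64(-150), np.int64(21)), (np.int64(531), np.int64(-152), np.int64(15)), (np.int64(531), np.int64(-152), np.int64(5)), (np.int64(530), np.int64(-157), np.int64(1)), (np.int64(529), np.int64(-163)
[... 1514 characters left out ...]
(552), np.int64(-218), np.int64(159)), (np.int64(550), np.int64(-226), np.int64(159)), (np.int64(551), np.int64(-225), np.int64(151)), (np.int64(551), np.int64(-225), np.int64(144)), (np.int64(553), np.int64(-218), np.int64(130)), (np.int64(553), np.int64(-219), np.int64(124)), (np.int64(582), np.int64(-120), np.int64(19)), (np.int64(578), np.int64(-132), np.int64(22)), (np.int64(576), np.int64(-142), np.int64(22)), (np.int64(574), np.int64(-150), np.int64(22)), (np.int64(572), np.int64(-158), np.int64(21)), (np.int64(572), np.int64(-160), np.int64(15)), (np.int64(572), np.int64(-162), np.int64(8)), (np.int64(572), np.int64(-162), np.int64(-2)), (np.int64(570), np.int64(-171), np.int64(-1))]
```

```bash
python3 - <<'E'
from h import *
from workcell import sensors
s=sensors.state(); print(s["gripper_width"],s["ee_pos"],s["qpos"])
for tag in (None,"w1"):
    f=wgrab() if tag is None else load("w1.npz")
    P=wcloud(f); T=np.array(f["tcp"]); Q=(P-T[:3,3])@T[:3,:3]
    near=f["depth"]<230 if tag else f["depth"]<175
    m=near&(f["depth"]>0)&(abs(Q[...,0])<75)&(np.mgrid[:420,:560][0]<300)
    q=Q[m]; print(tag,len(q)); 
    if len(q): print("max z",np.sort(q[:,2])[-5:], q[np.argsort(q[:,2])[-3:]])
    cv2.imwrite("pics/w3%s.png"%(tag or ""),f["image"][150:350,100:460,::-1].repeat(2,0).repeat(2,1))
    for v in (230,245,260,275,290): print(v,[(u,*np.round(Q[v,u]).astype(int).tolist()) for u in range(180,285,15)])
E
```

```text
18.192967742614577 [ 556.01447371 -134.56248672   29.00199149] [-1.47535729e+01  2.74032893e+01  1.03315735e+02 -6.57801537e-03
  4.92873069e+01  8.88383711e+01]
None 14632
max z [-17.49150125 -17.42423547 -17.40961989 -17.39326634 -17.3330667 ] [[-13.71037461 -17.08842927 -17.40961989]
 [-12.62745421 -17.08569455 -17.39326634]
 [-15.34586201 -17.05240765 -17.3330667 ]]
230 [(180, -71, -3, 28), (195, -60, -2, 29), (210, -49, -2, 29), (225, -39, -3, 29), (240, -28, -3, 28), (255, -16, -11, 8), (270, -6, -11, 6)]
245 [(180, -73, 9, 29), (195, -61, 9, 29), (210, -50, 8, 28), (225, -39, 9, 30), (240, -29, 9, 30), (255, -13, -17, -31), (270, -6, -1, 6)]
260 [(180, -74, 22, 30), (195, -63, 21, 30), (210, -51, 22, 31), (225, -40, 20, 29), (240, -18, -17, -48), (255, -12, -15, -45), (270, -7, 9, 6)]
275 [(180, -29, -37, -102), (195, -24, -37, -101), (210, -20, -37, -100), (225, -16, -38, -101), (240, -12, -34, -94), (255, -11, -15, -59), (270, -7, 20, 5)]
290 [(180, -26, -37, -110), (195, -22, -38, -110), (210, -18, -38, -110), (225, -14, -38, -110), (240, -12, -32, -100), (255, -10, -11, -6
[... 328 characters left out ...]
-69, 111, 333), (255, -43, 111, 333), (270, -18, 110, 332)]
245 [(180, -51, -17, -33), (195, -46, -13, -23), (210, -123, 139, 334), (225, -96, 139, 333), (240, -70, 138, 333), (255, -44, 138, 334), (270, -18, 137, 332)]
260 [(180, -48, -15, -47), (195, -46, -6, -28), (210, -126, 168, 334), (225, -98, 167, 332), (240, -71, 168, 335), (255, -45, 166, 332), (270, -18, 167, 334)]
275 [(180, -46, -12, -55), (195, -46, 1, -30), (210, -127, 197, 331), (225, -100, 197, 332), (240, -73, 197, 334), (255, -46, 197, 333), (270, -19, 196, 332)]
290 [(180, -29, -33, -102), (195, -25, -32, -101), (210, -21, -32, -101), (225, -103, 230, 334), (240, -74, 228, 332), (255, -47, 229, 335), (270, -19, 227, 332)]
```

View pics/w3.png

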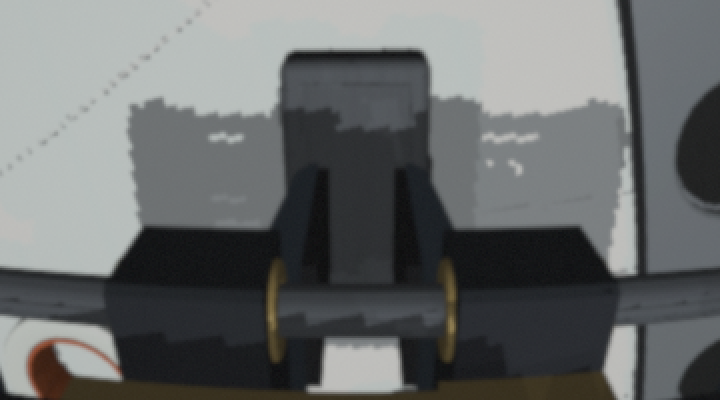

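The fingers shut over the pad without touching it. Wrist depth shows the tips about 10 mm behind the reported TCP, where the interface text says 19 mm ahead. Side depth agrees: body at about z 120, finger underside near z 40. So real finger heights are about 29 mm above what I'd assumed. I'll reopen, go lower and check.

servo_tool(
  motion=[0,0,0,0,0,0,100,0,0,0,0,0,0,100,0,0,0,0,0,0,100,0,0,0,0,0,0,100,0,0,0,0,0,0,100,0,0,0,0,0,0,100,0,0,0,0,0,0,100,0,0,-8,0,0,0,100,0,0,-8,0,0,0,100,0,0,0,0,0,0,100],
)

```text
time_s: 4.7
ee_pos: [554.5, -134.2, 11.1]
ee_rot: [179.8, -0.0, -103.6]
force: [0.0, 0.1, 0.9]
gripper_width: 77.7
```

```bash
cat >> h.py <<'E'
def tips(f):
    P=wcloud(f); T=np.array(f["tcp"]); Q=(P-T[:3,3])@T[:3,:3]
    m=(f["depth"]<172)&(f["depth"]>0)&(np.mgrid[:420,:560][0]<300)&(abs(Q[...,0])<75)
    q=Q[m]; w=P[m]
    for s in(-1,1):
        k=q[:,0]*s>0; z=q[k]; i=np.argsort(z[:,2])[-8:]; print("tip",s,np.round(np.median(z[i],0),1),"world z",np.round(np.median(w[k][i],0),1))
E
python3 - <<'E'
from h import *
from workcell import grab_frame,sensors
f=wgrab(); print(sensors.state()["gripper_width"],sensors.state()["ee_pos"]); tips(f)
cv2.imwrite("pics/w4.png",f["image"][:,:,::-1])
f=grab_frame("side"); cv2.imwrite("pics/s4.png",cv2.resize(f["image"][180:330,200:400,::-1],None,fx=4,fy=4,interpolation=2))
E
```

```text
81.76668565038851 [ 554.86234104 -134.26983773   11.62912225]
tip -1 [ -48.4 -139.2   12.9] world z [ 701.2 -120.1   -2.4]
tip 1 [  37.9 -140.2   12.9] world z [ 682.3 -203.2   -2.4]
```

View pics/s4.png

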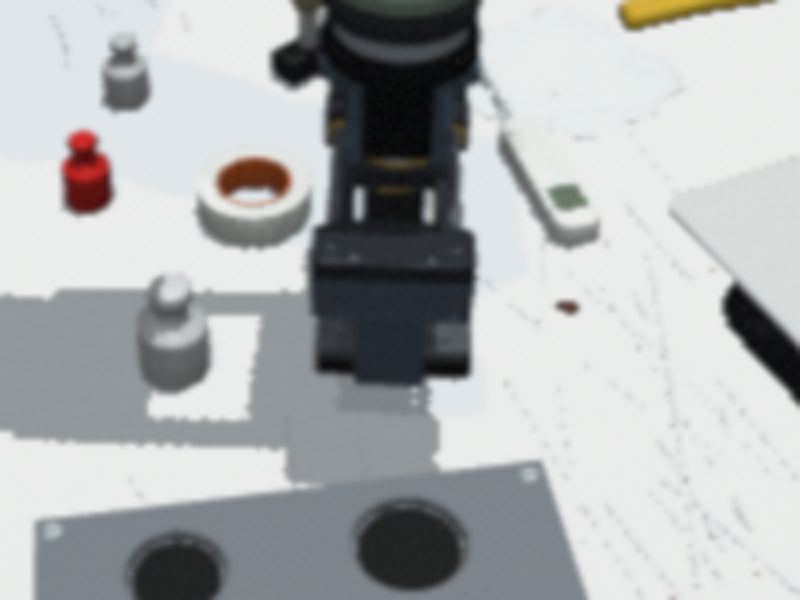

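View pics/w4.png

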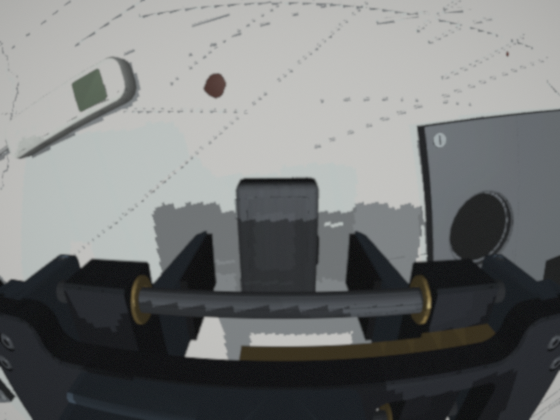

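```bash
python3 - <<'E'
from h import *
from workcell import grab_frame
f=grab_frame("side");P=cloud(f)
for u in (292,297,302): print([(v,*np.round(P[v,u]).astype(int).tolist()) for v in range(264,284,2)])
E
```

```text
[(264, 531, -187, 64), (266, 532, -184, 55), (268, 532, -185, 50), (270, 532, -185, 44), (272, 532, -185, 39), (274, 533, -183, 31), (276, 532, -184, 26), (278, 537, -164, -2), (280, 536, -171, -1), (282, 535, -175, -1)]
[(264, 541, -189, 64), (266, 541, -189, 57), (268, 541, -188, 51), (270, -9223372036854775808, -9223372036854775808, -9223372036854775808), (272, 542, -186, 37), (274, 542, -185, 31), (276, 542, -186, 26), (278, 547, -168, 0), (280, 546, -172, -2), (282, 545, -178, -1)]
[(264, 551, -190, 63), (266, 551, -190, 57), (268, 551, -190, 52), (270, 551, -190, 46), (272, 552, -189, 39), (274, 552, -187, 31), (276, 552, -188, 26), (278, 558, -169, -1), (280, 557, -173, -2), (282, 555, -180, -1)]<stdin>:4: RuntimeWarning: invalid value encountered in cast
```

Side depth puts the tips at z ≈ 22 with reported z at 11.6, so tip = reported + 10.5 mm. Using that.

servo_tool(
  motion=[0,1,-7,0,0,0,100,0,0,-7,0,0,0,100,0,0,0,0,0,0,60,0,0,0,0,0,0,0,0,0,0,0,0,0,0,0,0,0,0,0,0,0,0,0,0,0,0,0,0,0,0,0,0,0,0,0,0,0,0,0,0,0,0,0,0,0,0,0,0,0],
  newtons=20,
)

```text
time_s: 5.68
ee_pos: [556.1, -133.6, -0.8]
ee_rot: [-180.0, -0.0, -103.6]
force: [0.3, -0.8, -0.1]
gripper_width: 45.4
```

servo_tool(
  motion=[0,0,0,0,0,0,0,0,0,0,0,0,0,0,0,0,0,0,0,0,0],
)

```text
time_s: 5.93
ee_pos: [556.1, -133.6, -0.8]
ee_rot: [-180.0, -0.0, -103.6]
force: [-0.4, 0.8, 2.0]
gripper_width: 45.7
```

servo_tool(
  motion=[0,0,20,0,0,0,0,0,0,38,0,0,0,0,0,0,38,0,0,0,0,0,0,34,0,0,0,0,-7,32,0,0,0,0.03,0,-7,32,0,0,0,0.03,0,-7,32,0,0,0,0.03,0,-7,32,0,0,0,0.03,0,-7,32,0,0,0,0.03,0,-7,32,0,0,0,0.03,0],
)

```text
time_s: 6.77
ee_pos: [513.1, 59.7, 128.8]
ee_rot: [180.0, -0.0, -93.2]
force: [0.3, 0.3, -1.3]
gripper_width: 45.7
```

servo_tool(
  motion=[-7,32,0,0,0,0.03,0,-7,32,0,0,0,0.03,0,-7,32,0,0,0,0.03,0,-7,32,0,0,0,0.03,0,-7,32,0,0,0,0.03,0,-7,32,0,0,0,0.03,0,-7,32,0,0,0,0.03,0,-6,36,-20,0,0,0.036,0,0,0,-38,0,0,0,0,0,0,0,0,0,0,0],
)

```text
time_s: 7.6
ee_pos: [454.3, 317.5, 65.1]
ee_rot: [179.3, -0.3, -79.0]
force: [-2.0, -1.7, -2.3]
gripper_width: 45.7
```

```bash
python3 - <<'E'
from h import *
from workcell import sensors
s=sensors.state(); print(s["ee_pos"],s["ee_rot"],s["gripper_width"])
f=wgrab("w5"); cv2.imwrite("pics/w5.png",f["image"][:,:,::-1])
wrect(f,380,610,245,405,12,3.2,50,"pics/ct2.png")
P=wcloud(f).reshape(-1,3)
q=P[(P[:,0]>380)&(P[:,0]<620)&(P[:,1]>250)&(P[:,1]<405)&(P[:,2]>9.5)&(P[:,2]<15)]
print(cv2.minAreaRect(q[:,:2].astype(np.float32)))
q=P[(abs(P[:,0]-459)<80)&(abs(P[:,1]-319)<80)&(P[:,2]>95)&(P[:,2]<125)]
print(len(q), cv2.minAreaRect(q[:,:2].astype(np.float32)), np.percentile(q[:,2],[5,50,95]))
E
```

```text
[454.29106792 317.51121749  65.14823311] [179.34135209  -0.28465508 -78.98457287] 45.68111113706993
((511.63787841796875, 329.0163879394531), (153.91229248046875, 100.52741241455078), 10.971923828125)
2033 ((454.97509765625, 318.2773742675781), (34.94215774536133, 70.07073211669922), 11.0565824508667) [ 96.72573301 111.62100229 123.74035519]
```

View pics/w5.png

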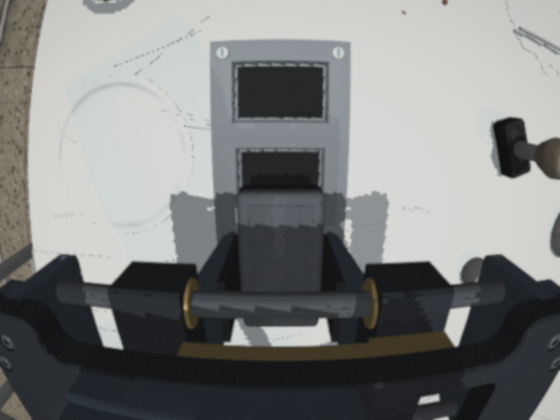

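View pics/ct2.png

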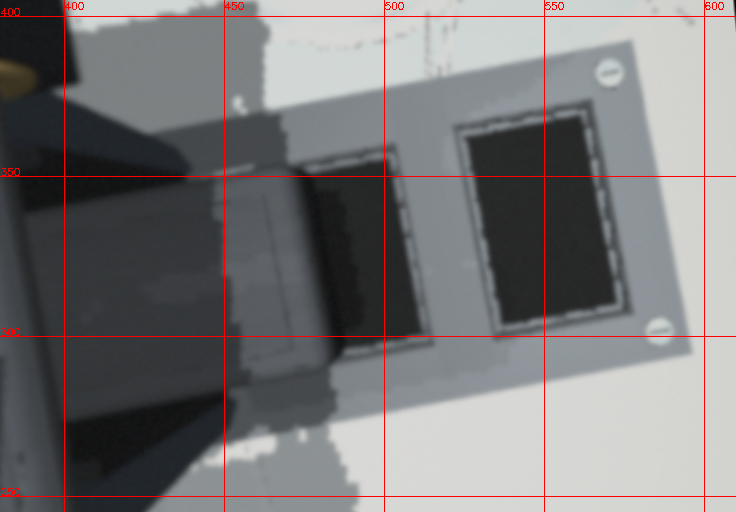

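servo_tool(
  motion=[0,0,-15,0,0,0,0,0,0,-15,0,0,0,0,0,0,-10,0,0,0,0,0,0,0,0,0,0,0,0,0,0,0,0,0,0,0,0,0,0,0,0,0],
)

```text
time_s: 8.15
ee_pos: [460.0, 318.5, 32.3]
ee_rot: [-179.9, 0.0, -79.2]
force: [0.2, 0.7, -1.9]
gripper_width: 45.4
```

servo_tool(
  motion=[-1,0,-10,0,0,0,0,0,0,-10,0,0,0,0,0,0,-5,0,0,0,0,0,0,-1.5,0,0,0,0,0,0,0,0,0,0,0,0,0,0,0,0,0,0],
)

```text
time_s: 8.65
ee_pos: [457.4, 318.0, 4.7]
ee_rot: [179.9, -0.1, -79.2]
force: [-2.5, -1.4, 5.3]
gripper_width: 45.7
```

servo_tool(
  motion=[0,0,0,0,0,0,75,0,0,0,0,0,0,75,0,0,0,0,0,0,75,0,0,0,0,0,0,75,0,0,20,0,0,0,100,0,0,35,0,0,0,100,0,0,38,0,0,0,100,0,-20,30,0,0,0,100,0,-30,0,0,0,0,100,0,-30,0,0,0,0,100],
)

```text
time_s: 9.48
ee_pos: [459.4, 238.8, 129.8]
ee_rot: [-179.7, 0.1, -79.1]
force: [0.7, -0.9, -0.1]
gripper_width: 91.2
```

```bash
python3 - <<'E'
from h import *
from workcell import sensors
s=sensors.state(); print(s["ee_pos"],s["ee_rot"],s["gripper_width"])
f=wgrab("w6"); cv2.imwrite("pics/w6.png",f["image"][:,:,::-1])
P=wcloud(f).reshape(-1,3)
def sel(x0,x1,y0,y1,z0,z1): return P[(P[:,0]>x0)&(P[:,0]<x1)&(P[:,1]>y0)&(P[:,1]<y1)&(P[:,2]>z0)&(P[:,2]<z1)]
for a in((400,515,270,370,22,36),(525,590,100,155,10,25),(525,590,100,160,70,95),(415,455,100,140,25,38),(415,455,100,140,40,52)):
    q=sel(*a)
    if len(q)>10: print(a,len(q),np.round(cv2.minAreaRect(q[:,:2].astype(np.float32))[0],1),cv2.minAreaRect(q[:,:2].astype(np.float32))[1:], np.round(np.percentile(q[:,2],[5,50,95]),1))
E
```

```text
[459.37347717 238.77532911 129.82325263] [-1.79691255e+02  7.26123336e-02 -7.90702315e+01] 91.19020254292566
(400, 515, 270, 370, 22, 36) 4170 [458.1 317.5] ((83.75450134277344, 47.69116973876953), 11.814345359802246) [26.4 28.4 29.7]
(525, 590, 100, 155, 10, 25) 1084 [556.9 134.1] ((50.32555389404297, 25.60796356201172), 30.328720092773438) [13.2 21.7 23.4]
(525, 590, 100, 160, 70, 95) 1093 [557.2 135.3] ((29.040252685546875, 27.875892639160156), 45.409034729003906) [72.3 82.5 85.3]
(415, 455, 100, 140, 25, 38) 234 [444.4 121. ] ((28.21059799194336, 11.57584285736084), 83.4068374633789) [25.9 29.4 33.1]
(415, 455, 100, 140, 40, 52) 109 [440.  120.6] ((16.87588119506836, 7.2689208984375), 58.904747009277344) [43.4 48.  49.3]
```

View pics/w6.png

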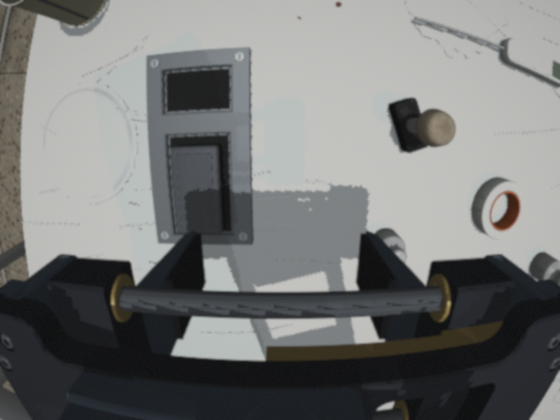

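servo_tool(
  motion=[11,-14,4,0,0,0,100,11,-14,4,0,0,0,100,11,-14,4,0,0,0,100,11,-14,4,0,0,0,100,10,-14,4,0,0,0,100,10,-14,0,0,0,0,100,10,-9,0,0,0,0,100,0,0,0,0,0,0,100,0,0,0,0,0,0,100,0,0,0,0,0,0,100],
)

```text
time_s: 10.37
ee_pos: [531.4, 145.9, 147.2]
ee_rot: [179.9, 0.0, -79.2]
force: [-0.9, -0.4, 0.1]
gripper_width: 91.4
```

```bash
python3 - <<'E'
from h import *
from workcell import sensors
s=sensors.state(); print(s["ee_pos"],s["ee_rot"],s["gripper_width"])
f=wgrab("w7"); cv2.imwrite("pics/w7.png",f["image"][:,:,::-1])
P=wcloud(f).reshape(-1,3)
def sel(x0,x1,y0,y1,z0,z1): return P[(P[:,0]>x0)&(P[:,0]<x1)&(P[:,1]>y0)&(P[:,1]<y1)&(P[:,2]>z0)&(P[:,2]<z1)]
for a in((525,590,100,160,16,26),(525,590,100,160,60,95)):
    q=sel(*a)
    if len(q)>10: print(a,len(q),np.round(cv2.minAreaRect(q[:,:2].astype(np.float32))[0],1),cv2.minAreaRect(q[:,:2].astype(np.float32))[1:], np.round(np.percentile(q[:,2],[5,50,95]),1),np.round(cv2.minEnclosingCircle(q[:,:2].astype(np.float32))[0],1))
wrect(f,510,610,80,180,22,4,10,"pics/st.png")
E
```

```text
[531.37890478 145.94271806 147.15932898] [ 1.79930681e+02  1.91984646e-02 -7.91754563e+01] 91.3614041309117
(525, 590, 100, 160, 16, 26) 552 [569.1 140. ] ((23.489490509033203, 26.391122817993164), 29.79813575744629) [18.8 21.8 23.3] [568.6 139.1]
(525, 590, 100, 160, 60, 95) 1168 [558.2 133.1] ((29.287691116333008, 30.27948570251465), 10.440340995788574) [70.3 82.6 85.4] [557.4 133.1]
```

View pics/w7.png

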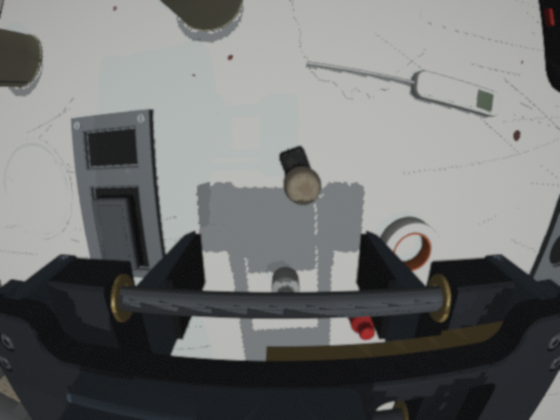

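View pics/st.png

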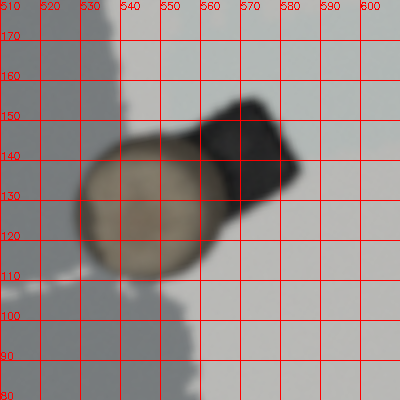

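servo_tool(
  motion=[13,-6.5,-20,0,0,0,100,13.5,-6.5,-25,0,0,0,100,0,0,-25,0,0,0,100,0,0,-20,0,0,0,100,0,0,-17,0,0,0,100,0,0,0,0,0,0,100,0,0,0,0,0,0,100],
)

```text
time_s: 11.0
ee_pos: [557.6, 133.0, 40.1]
ee_rot: [179.9, 0.0, -79.1]
force: [-0.0, -0.4, 0.0]
gripper_width: 91.4
```

servo_tool(
  motion=[0,0,0,0,0,0,50,0,0,0,0,0,0,10,0,0,0,0,0,0,0,0,0,0,0,0,0,0,0,0,0,0,0,0,0,0,0,0,0,0,0,0,0,0,0,0,0,0,0,0,0,0,0,0,0,0,0,0,0,0,0,0,0],
  newtons=15,
)

```text
time_s: 11.75
ee_pos: [558.5, 132.4, 40.6]
ee_rot: [180.0, -0.0, -79.2]
force: [-0.0, -0.3, 0.2]
gripper_width: 34.2
```

servo_tool(
  motion=[0,0,0,0,0,0,0,0,0,0,0,0,0,0,0,0,0,0,0,0,0],
)

```text
time_s: 12.0
ee_pos: [558.5, 132.5, 40.6]
ee_rot: [-180.0, -0.0, -79.2]
force: [-0.3, -0.4, -0.2]
gripper_width: 30.1
```

servo_tool(
  motion=[0,0,15,0,0,0,0,0,0,35,0,0,0,0,0,0,20,0,0,0,0,-1,20,0,0,0,0.11,0,-1,20,0,0,0,0.11,0,-1,20,0,0,0,0.11,0,-1,20,0,0,0,0.11,0,-1,20,0,0,0,0.11,0,-1,20,0,0,0,0.11,0,-1,20,0,0,0,0.11,0],
)

```text
time_s: 12.83
ee_pos: [551.2, 273.3, 110.3]
ee_rot: [180.0, 0.0, -34.8]
force: [0.9, -0.5, -1.3]
gripper_width: 29.3
```

servo_tool(
  motion=[-1,20,0,0,0,0.11,0,-1,20,0,0,0,0.11,0,0,20,0,0,0,0.11,0,0,3.4,0,0,0,0.11,0,0,0,0,0,0,0.026,0,0,0,0,0,0,0,0,0,0,0,0,0,0,0,0,0,0,0,0,0,0,0,0,0,0,0,0,0],
)

```text
time_s: 13.58
ee_pos: [549.5, 335.4, 110.5]
ee_rot: [180.0, 0.0, -8.4]
force: [-0.6, -0.4, -0.5]
gripper_width: 29.4
```

```bash
python3 - <<'E'
from h import *
from workcell import sensors,grab_frame
s=sensors.state(); print(s["ee_pos"],s["ee_rot"],s["gripper_width"],s["qpos"])
f=wgrab("w8"); cv2.imwrite("pics/w8.png",f["image"][:,:,::-1])
f=grab_frame("scene"); cv2.imwrite("pics/s8.png",cv2.resize(f["image"][180:380,110:350,::-1],None,fx=3,fy=3,interpolation=2))
E
```

```text
[549.51610803 335.44973089 110.54500718] [ 1.79991363e+02  3.36092627e-03 -8.42072715e+00] 29.412770454543928 [ 3.03807891e+01  2.82439548e+01  8.77691683e+01 -5.14590855e-03
  6.39949083e+01  3.88037725e+01]
```

View pics/w8.png

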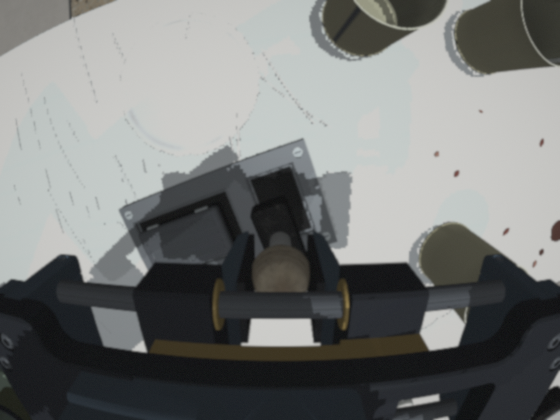

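View pics/s8.png

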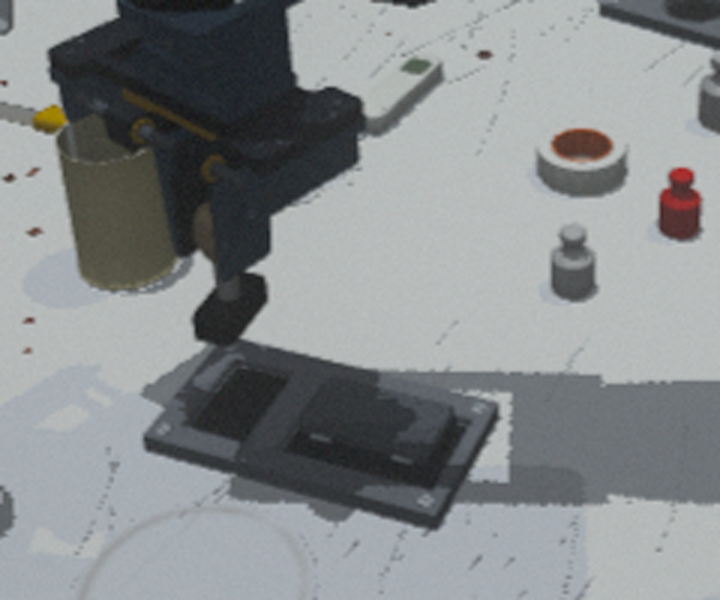

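servo_tool(
  motion=[0,0.5,-15,0,0,0,0,0,0,-15,0,0,0,0,0,0,-15,0,0,0,0,0,0,-8,0,0,0,0,0,0,0,0,0,0,0,0,0,0,0,0,0,0,0,0,0,0,0,0,0],
)

```text
time_s: 14.27
ee_pos: [550.2, 336.7, 58.5]
ee_rot: [-179.9, -0.1, -8.4]
force: [0.0, -0.3, 0.4]
gripper_width: 29.2
```

```bash
python3 - <<'E'
from h import *
f=wgrab("w9"); cv2.imwrite("pics/w9.png",cv2.resize(f["image"][100:340,90:400,::-1],None,fx=2.5,fy=2.5))
E
```

```text
(no output)
```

View pics/w9.png

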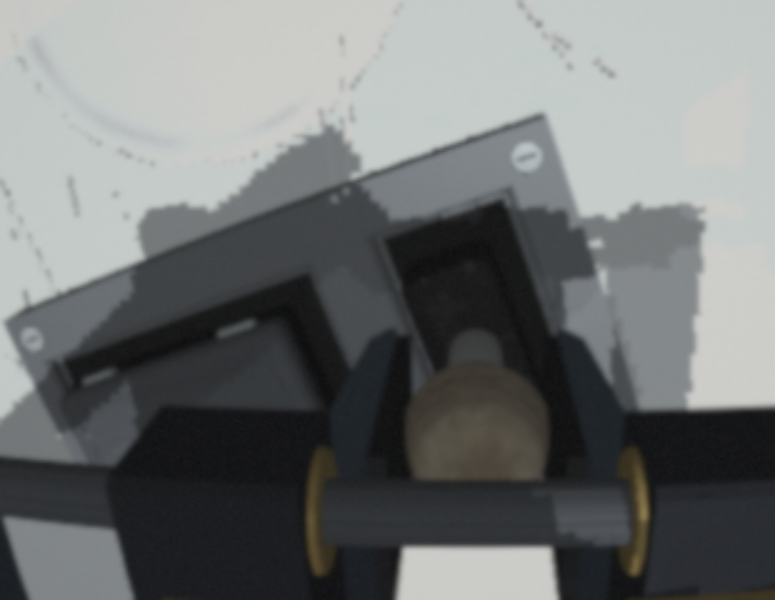

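```bash
python3 - <<'E'
from h import *
f=load("w9.npz")
a=wrect(f,510,600,300,390,40,4,10,"pics/a.png");b=wrect(f,510,600,300,390,12,4,10,"pics/b.png")
cv2.imwrite("pics/ab.png",np.hstack([cv2.imread("pics/a.png"),cv2.imread("pics/b.png")]))
P=wcloud(f).reshape(-1,3)
q=P[(P[:,0]>510)&(P[:,0]<600)&(P[:,1]>310)&(P[:,1]<380)&(P[:,2]>30)&(P[:,2]<44)]
print(len(q),np.round(np.percentile(q,[1,50,99],axis=0),1), cv2.minAreaRect(q[:,:2].astype(np.float32)))
E
```

```text
1618 [[533.3 325.2  31.1]
 [548.3 349.7  39.9]
 [564.1 362.4  42.2]] ((548.2568359375, 340.08941650390625), (26.12598419189453, 43.87510299682617), 12.340133666992188)
```

View pics/ab.png

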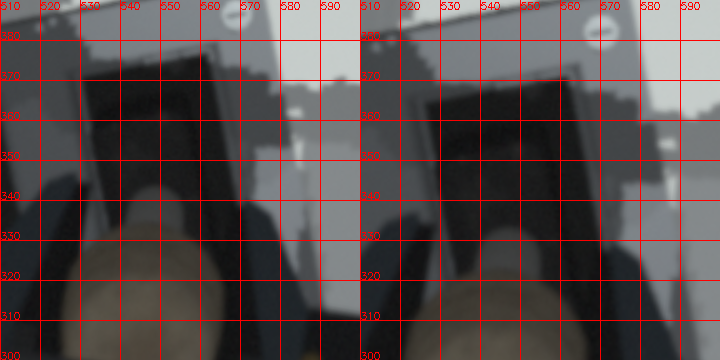

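servo_tool(
  motion=[0.5,-0.5,-6,0,0,-0.02,0,0,0,-4,0,0,0,0,0,0,-1.5,0,0,0,0,0,0,0,0,0,0,0,0,0,0,0,0,0,0],
)

```text
time_s: 14.73
ee_pos: [550.1, 335.8, 46.5]
ee_rot: [-180.0, -0.0, -9.5]
force: [-0.9, -0.3, 3.3]
gripper_width: 29.4
```

servo_tool(
  motion=[0,0,0,0,0,0,60,0,0,0,0,0,0,60,0,0,0,0,0,0,80,0,0,0,0,0,0,100,0,0,20,0,0,0,100,0,0,35,0,0,0,100,0,0,35,0,0,0,100,-10,-30,0,0,0,-0.1,100,-15,-35,0,0,0,-0.1,100,-15,-35,0,0,0,-0.1,100],
)

```text
time_s: 15.57
ee_pos: [509.8, 235.3, 136.5]
ee_rot: [-179.9, -0.1, -26.9]
force: [0.4, -1.9, 0.2]
gripper_width: 90.6
```

servo_tool(
  motion=[-15,-30,0,0,0,-0.1,100,-20,-20,0,0,0,-0.1,100,-20,0,0,0,0,-0.1,100,0,0,0,0,0,0,100,0,0,0,0,0,0,100,0,0,0,0,0,0,100],
)

```text
time_s: 16.07
ee_pos: [456.1, 186.4, 136.4]
ee_rot: [-179.9, -0.1, -43.8]
force: [0.7, 0.8, -0.1]
gripper_width: 91.1
```

```bash
cat >> h.py <<'E'
def fit(f,a):
    P=wcloud(f).reshape(-1,3)
    q=P[(P[:,0]>a[0])&(P[:,0]<a[1])&(P[:,1]>a[2])&(P[:,1]<a[3])&(P[:,2]>a[4])&(P[:,2]<a[5])]
    if len(q)<8: print(a,len(q)); return
    r=cv2.minAreaRect(q[:,:2].astype(np.float32)); c=cv2.minEnclosingCircle(q[:,:2].astype(np.float32))
    print(a,len(q),"rect",np.round(r[0],1),np.round(r[1],1),round(r[2],1),"circ",np.round(c[0],1),round(c[1],1),"z",np.round(np.percentile(q[:,2],[5,50,95]),1))
E
python3 - <<'E'
from h import *
from workcell import sensors
s=sensors.state(); print(s["ee_pos"],s["ee_rot"],s["gripper_width"],s["qpos"])
f=wgrab("w10"); cv2.imwrite("pics/w10.png",f["image"][:,:,::-1])
fit(f,(525,580,300,370,16,32)); fit(f,(525,580,300,370,70,100)); fit(f,(400,520,270,365,20,36))
fit(f,(410,460,95,145,24,36)); fit(f,(410,460,95,145,40,54))
E
```

```text
[456.14750347 186.38317896 136.41868086] [-1.79901274e+02 -5.59568377e-02 -4.37862762e+01] 91.13477208753801 [ 2.08936338e+01  1.41465464e+01  1.06157967e+02 -9.69270614e-03
  5.95823146e+01  6.46847610e+01]
(525, 580, 300, 370, 16, 32) 913 rect [548.3 335.2] [26.4 50.1] 11.0 circ [548.2 335.5] 26.4 z [19.3 27.6 29.3]
(525, 580, 300, 370, 70, 100) 652 rect [542.  329.6] [14.5 31. ] 44.7 circ [546.6 334.1] 15.5 z [73.6 84.9 89.9]
(400, 520, 270, 365, 20, 36) 4320 rect [458.1 317.4] [83.9 48.1] 11.2 circ [457.9 317.9] 46.1 z [26.  28.3 29.7]
(410, 460, 95, 145, 24, 36) 447 rect [436.3 125. ] [25.4 29.3] 57.4 circ [435.3 123.5] 15.3 z [25.7 29.4 33.1]
(410, 460, 95, 145, 40, 54) 285 rect [434.9 123.4] [17.6 16.6] 14.0 circ [435.3 123.2] 9.1 z [43.7 48.  49.5]
```

View pics/w10.png

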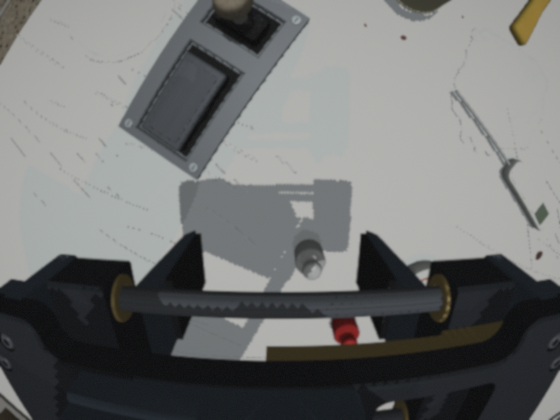

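servo_tool(
  motion=[-5,-16,-25,0,0,0,100,-5,-16,-25,0,0,0,100,-5.7,-16,-25,0,0,0,100,-5,-16,-20,0,0,0,100,0,0,-20,0,0,0,100,0,0,-19,0,0,0,100,0,0,0,0,0,0,100,0,0,0,0,0,0,60,0,0,0,0,0,0,10,0,0,0,0,0,0,0],
)

```text
time_s: 16.95
ee_pos: [435.8, 122.4, 3.1]
ee_rot: [-179.9, -0.1, -43.8]
force: [0.7, -0.0, -0.1]
gripper_width: 74.2
```

servo_tool(
  motion=[0,0,0,0,0,0,0,0,0,0,0,0,0,0,0,0,0,0,0,0,0,0,0,0,0,0,0,0,0,0,0,0,0,0,0,0,0,0,0,0,0,0,0,0,0,0,0,0,0,0,0,0,0,0,0,0],
  newtons=30,
)

```text
time_s: 17.62
ee_pos: [434.5, 121.8, 2.2]
ee_rot: [-180.0, -0.0, -43.9]
force: [-0.9, -0.3, 0.6]
gripper_width: 29.7
```

servo_tool(
  motion=[0,0,15,0,0,0,0,0,0,38,0,0,0,0,0,0,38,0,0,0,0,-1,-30,10,0,0,0,0,-1,-38,0,0,0,0,0,-1,-38,0,0,0,0,0,-1,-38,0,0,0,0,0,-1,-38,0,0,0,0,0,-1,-38,0,0,0,0,0,-1,-38,0,0,0,0,0],
)

```text
time_s: 18.45
ee_pos: [426.3, -137.7, 102.7]
ee_rot: [180.0, 0.1, -43.9]
force: [0.5, 0.5, -2.5]
gripper_width: 29.6
```

servo_tool(
  motion=[-1,-38,0,0,0,0,0,-1,-38,0,0,0,0,0,-1,-35,0,0,0,0,0,-1,-20,0,0,0,0,0,0,0,0,0,0,0,0,0,0,0,0,0,0,0,0,0,0,0,0,0,0],
)

```text
time_s: 19.03
ee_pos: [422.6, -266.2, 102.4]
ee_rot: [-180.0, 0.1, -43.9]
force: [-0.2, 0.0, -2.1]
gripper_width: 30.0
```

```bash
python3 - <<'E'
from h import *
from workcell import sensors
s=sensors.state(); print(s["ee_pos"],s["ee_rot"],s["gripper_width"],s["qpos"])
f=wgrab("w11"); cv2.imwrite("pics/w11.png",f["image"][:,:,::-1])
wrect(f,340,625,-420,-215,12,2.6,50,"pics/wt2.png")
fit(f,(415,465,-155,-100,27,38));fit(f,(415,465,-155,-100,50,65))
E
```

```text
[ 422.57828046 -266.20288008  102.4183817 ] [-1.79997078e+02  1.29959923e-01 -4.39031834e+01] 30.021448002493884 [-3.35464138e+01  1.68918558e+01  1.07891853e+02  3.18975838e-02
  5.53436126e+01  1.03386051e+01]
(415, 465, -155, -100, 27, 38) 773 rect [ 439.9 -128.2] [37.8 33.9] 26.2 circ [ 439.1 -126.4] 19.3 z [30.4 35.6 37.7]
(415, 465, -155, -100, 50, 65) 795 rect [ 439.4 -126.8] [22.6 22.6] 9.0 circ [ 439.  -126.7] 11.8 z [55.  60.2 61.6]
```

View pics/w11.png

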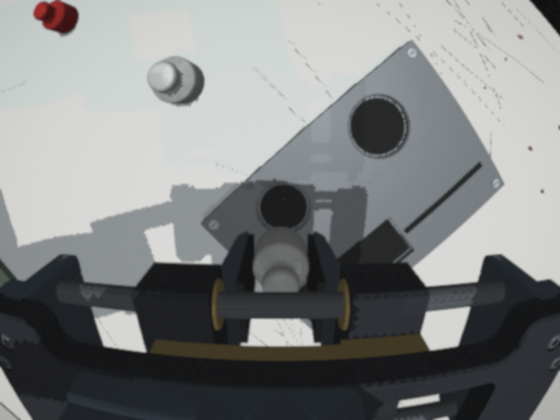

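View pics/wt2.png

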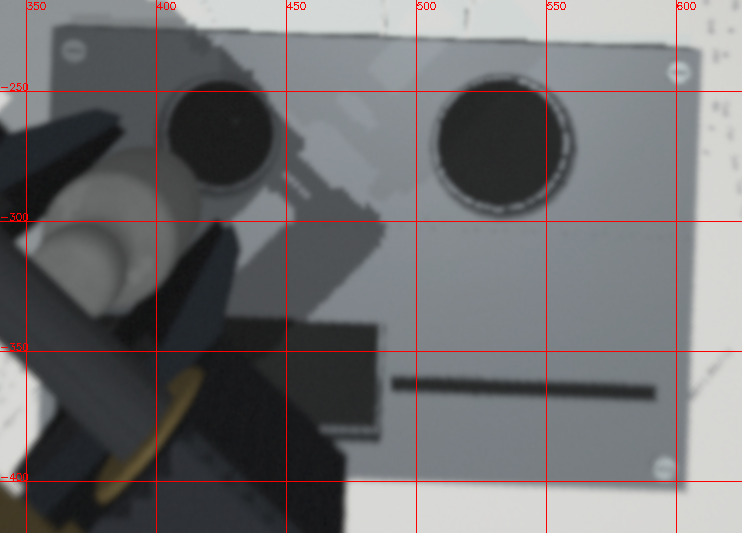

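servo_tool(
  motion=[1,-0.7,-25,0,0,0,0,0,0,-25,0,0,0,0,0,0,-20,0,0,0,0,0,0,-12,0,0,0,0,0,0,-6,0,0,0,0,0,0,-3,0,0,0,0,0,0,-2,0,0,0,0,0,0,0,0,0,0,0,0,0,0,0,0,0],
)

```text
$.motion: bad value
```

servo_tool(
  motion=[1,-0.7,-25,0,0,0,0,0,0,-25,0,0,0,0,0,0,-20,0,0,0,0,0,0,-12,0,0,0,0,0,0,-6,0,0,0,0,0,0,-3,0,0,0,0,0,0,-2,0,0,0,0,0,0,0,0,0,0,0],
)

```text
time_s: 19.75
ee_pos: [424.8, -267.7, 10.5]
ee_rot: [-180.0, -0.1, -43.9]
force: [-0.1, 0.0, -2.0]
gripper_width: 29.3
```

servo_tool(
  motion=[0,0,-1.5,0,0,0,0,0,0,-0.5,0,0,0,0,0,0,0,0,0,0,0],
)

```text
time_s: 20.0
ee_pos: [424.6, -268.0, 8.5]
ee_rot: [-180.0, -0.1, -43.9]
force: [-0.8, 0.8, -2.4]
gripper_width: 29.7
```

servo_tool(
  motion=[0,0,-1,0,0,0,0,0,0,0,0,0,0,0,0,0,0,0,0,0,0],
)

```text
time_s: 20.25
ee_pos: [424.7, -268.1, 8.2]
ee_rot: [-180.0, -0.1, -43.9]
force: [-0.6, 0.8, 5.1]
gripper_width: 29.9
```

servo_tool(
  motion=[0,0,0,0,0,0,40,0,0,0,0,0,0,70,0,0,0,0,0,0,80,0,0,0,0,0,0,100,0,0,25,0,0,0,100,0,0,38,0,0,0,100,0,0,30,0,0,0,100,4,35,0,0,0,0,100,4,35,0,0,0,0,100,4,35,0,0,0,0,100],
)

```text
time_s: 21.08
ee_pos: [436.6, -162.2, 100.7]
ee_rot: [-180.0, -0.1, -44.0]
force: [1.3, 0.6, -0.0]
gripper_width: 90.6
```

servo_tool(
  motion=[2.4,36,0,0,0,0,100,0,0,-30,0,0,0,100,0,0,-30,0,0,0,100,0,0,-20,0,0,0,100,0,0,-16,0,0,0,100,0,0,0,0,0,0,100,0,0,0,0,0,0,100],
)

```text
time_s: 21.67
ee_pos: [438.3, -126.7, 3.7]
ee_rot: [180.0, 0.1, -43.9]
force: [0.7, -0.4, 0.1]
gripper_width: 91.0
```

```bash
python3 - <<'E'
from h import *
from workcell import sensors,grab_frame
s=sensors.state(); print(s["ee_pos"],s["ee_rot"],s["gripper_width"])
f=wgrab("w12"); cv2.imwrite("pics/w12.png",f["image"][:,:,::-1])
f=grab_frame("side"); cv2.imwrite("pics/s12.png",cv2.resize(f["image"][200:400,180:380,::-1],None,fx=3,fy=3,interpolation=2))
E
```

```text
[ 438.30715676 -126.71489785    3.66047297] [ 1.79953440e+02  8.90248457e-02 -4.38852562e+01] 91.02351197896859
```

View pics/w12.png

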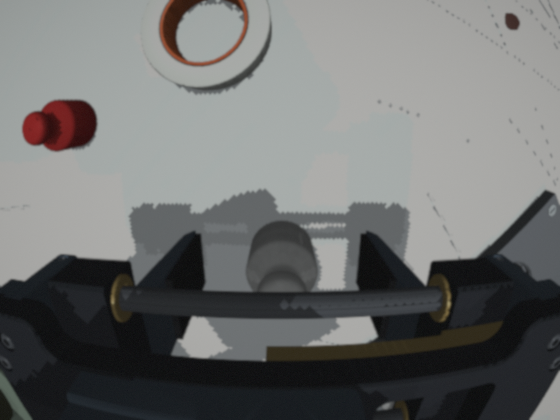

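View pics/s12.png

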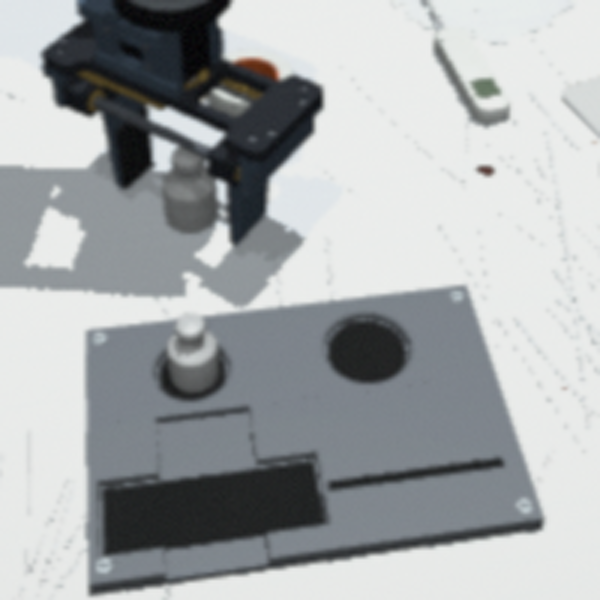

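servo_tool(
  motion=[0,0,0,0,0,0,60,0,0,0,0,0,0,20,0,0,0,0,0,0,0,0,0,0,0,0,0,0,0,0,0,0,0,0,0,0,0,0,0,0,0,0,0,0,0,0,0,0,0,0,0,0,0,0,0,0,0,0,0,0,0,0,0,0,0,0,0,0,0,0],
  newtons=40,
)

```text
time_s: 22.6
ee_pos: [438.8, -126.9, 4.1]
ee_rot: [-180.0, -0.0, -43.9]
force: [1.0, -1.2, -0.0]
gripper_width: 37.3
```

servo_tool(
  motion=[0,0,15,0,0,0,0,0,0,35,0,0,0,0,0,0,35,0,0,0,0,19,-29,0,0,0,0,0,19,-29,0,0,0,0,0,19,-29,0,0,0,0,0,19,-29,0,0,0,0,0,18.4,-28.4,0,0,0,0,0,0,0,0,0,0,0,0,0,0,0,0,0,0,0],
)

```text
time_s: 23.43
ee_pos: [532.9, -272.3, 87.4]
ee_rot: [180.0, 0.1, -44.0]
force: [-1.2, -0.3, -4.6]
gripper_width: 37.3
```

```bash
python3 - <<'E'
from h import *
from workcell import sensors,grab_frame
s=sensors.state(); print(s["ee_pos"],s["ee_rot"],s["gripper_width"])
f=wgrab("w13"); cv2.imwrite("pics/w13.png",f["image"][:,:,::-1])
E
```

```text
[ 532.89827219 -272.26050485   87.41483404] [ 1.79962735e+02  1.38931868e-01 -4.39934724e+01] 37.32067120765904
```

View pics/w13.png

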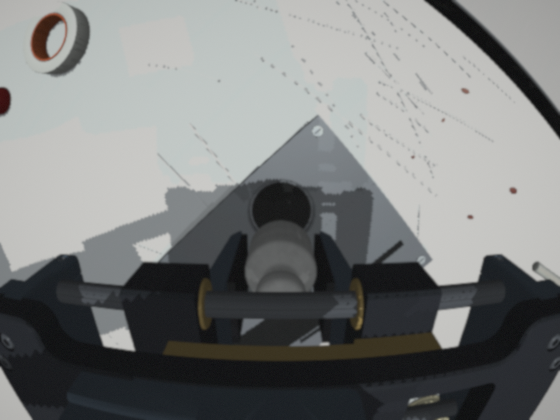

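servo_tool(
  motion=[0.3,1,-20,0,0,0,0,0,0,-20,0,0,0,0,0,0,-18,0,0,0,0,0,0,-10,0,0,0,0,0,0,-5,0,0,0,0,0,0,-3,0,0,0,0,0,0,-1,0,0,0,0,0,0,0,0,0,0,0,0,0,0,0,0,0,0],
)

```text
time_s: 24.23
ee_pos: [534.0, -270.5, 13.0]
ee_rot: [-180.0, -0.1, -43.9]
force: [-0.6, -0.2, -4.6]
gripper_width: 37.5
```

servo_tool(
  motion=[0,0,-1.5,0,0,0,0,0,0,-1,0,0,0,0,0,0,0,0,0,0,0],
)

```text
time_s: 24.48
ee_pos: [533.8, -270.5, 10.1]
ee_rot: [-180.0, -0.1, -43.9]
force: [0.3, -0.1, -2.2]
gripper_width: 37.3
```

servo_tool(
  motion=[0,0,-0.7,0,0,0,0,0,0,0,0,0,0,40,0,0,0,0,0,0,70,0,0,0,0,0,0,90,0,0,0,0,0,0,100,0,0,20,0,0,0,100,0,0,38,0,0,0,100,0,0,38,0,0,0,100,18,31,4,0,0,0.105,100,18,31,4,0,0,0.105,100],
)

```text
time_s: 25.32
ee_pos: [571.0, -209.6, 115.9]
ee_rot: [-179.9, -0.4, -31.8]
force: [-0.1, 0.6, -1.1]
gripper_width: 87.9
```

servo_tool(
  motion=[18,31,4,0,0,0.105,100,18,31,0,0,0,0.105,100,18,31,0,0,0,0.105,100,18,31,0,0,0,0.105,100,18,31,0,0,0,0.105,100,18,34,0,0,0,0.105,100,0,0,0,0,0,0,100,0,0,0,0,0,0,100,0,0,0,0,0,0,100],
)

```text
time_s: 26.07
ee_pos: [677.0, -19.5, 116.4]
ee_rot: [180.0, 0.1, 4.2]
force: [-0.0, -0.3, 0.2]
gripper_width: 91.6
```

```bash
python3 - <<'E'
from h import *
from workcell import sensors,grab_frame
s=sensors.state(); print(s["ee_pos"],s["ee_rot"],s["gripper_width"])
f=wgrab("w14"); cv2.imwrite("pics/w14.png",f["image"][:,:,::-1])
fit(f,(655,705,-90,45,14,23)); fit(f,(645,705,43,155,5,14))
wrect(f,630,730,-90,160,17,2.4,20,"pics/th.png")
f=grab_frame("side"); cv2.imwrite("pics/s14.png",cv2.resize(f["image"][200:400,180:380,::-1],None,fx=3,fy=3,interpolation=2))
E
```

```text
[676.99133412 -19.5092421  116.39559831] [1.79970054e+02 5.76895818e-02 4.22850553e+00] 91.55790330225896
(655, 705, -90, 45, 14, 23) 3647 rect [678.  -17.8] [ 29.9 108.4] 4.1 circ [678.3 -17.6] 54.5 z [15.6 18.1 19.5]
(645, 705, 43, 155, 5, 14) 474 rect [669.9  95. ] [  3.5 102.7] 4.2 circ [668.2  94.8] 51.3 z [ 9.2 10.6 12. ]
```

View pics/w14.png

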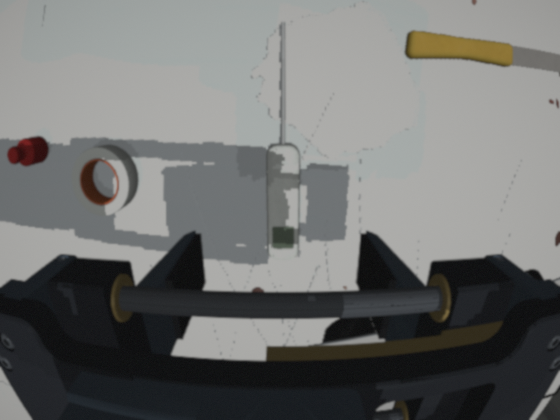

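View pics/th.png

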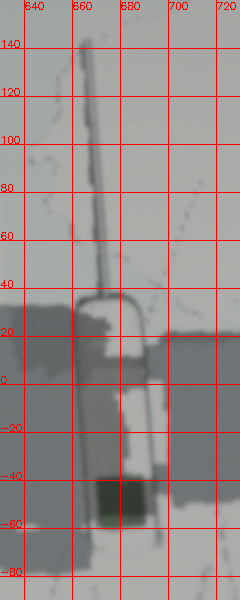

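View pics/s14.png

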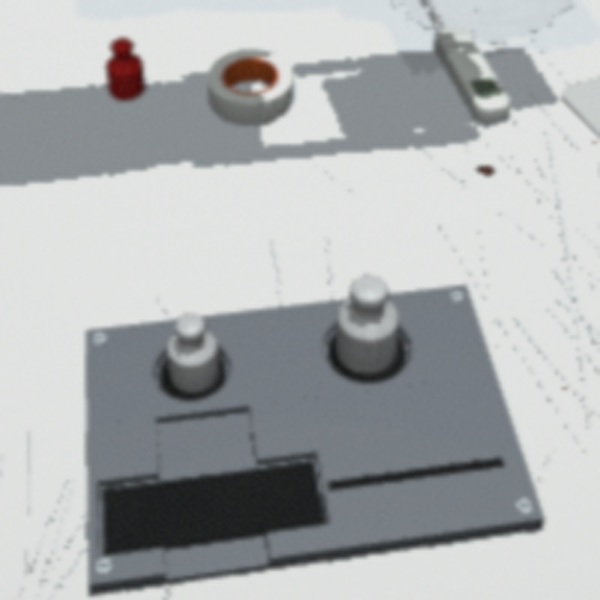

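servo_tool(
  motion=[1,1.5,-30,0,0,0,100,0,0,-30,0,0,0,100,0,0,-30,0,0,0,100,0,0,-15,0,0,0,100,0,0,-8,0,0,0,100,0,0,-6,0,0,0,100,0,0,0,0,0,0,100,0,0,0,0,0,0,100],
)

```text
time_s: 26.83
ee_pos: [679.1, -18.3, -1.1]
ee_rot: [180.0, -0.1, 4.2]
force: [-0.1, -0.8, -0.2]
gripper_width: 91.6
```

servo_tool(
  motion=[-0.5,0,-1.5,0,0,0,70,0,0,0,0,0,0,30,0,0,0,0,0,0,0,0,0,0,0,0,0,0,0,0,0,0,0,0,0,0,0,0,0,0,0,0,0,0,0,0,0,0,0,0,0,0,0,0,0,0,0,0,0,0,0,0,0,0,0,0,0,0,0,0],
  newtons=20,
)

```text
time_s: 27.67
ee_pos: [677.9, -17.8, -3.7]
ee_rot: [-180.0, -0.0, 4.2]
force: [0.2, -1.8, 0.4]
gripper_width: 29.7
```

servo_tool(
  motion=[0,0,0,0,0,0,0,0,0,0,0,0,0,0],
)

```text
time_s: 27.83
ee_pos: [678.0, -17.7, -3.7]
ee_rot: [-180.0, -0.0, 4.2]
force: [0.3, 0.2, 0.5]
gripper_width: 29.8
```

servo_tool(
  motion=[0,0,15,0,0,0,0,0,0,30,0,0,0,0,0,0,35,0,0,0,0,0,0,30,0,0,0,0,-17,-23,0,0,0,-0.11,0,-17,-23,0,0,0,-0.11,0,-17,-23,0,0,0,-0.11,0,-17,-23,0,0,0,-0.11,0,-17,-23,0,0,0,-0.11,0,-17,-23,0,0,0,-0.11,0],
)

```text
time_s: 28.67
ee_pos: [574.8, -156.6, 106.4]
ee_rot: [180.0, 0.0, -33.9]
force: [0.1, -0.6, -1.6]
gripper_width: 29.7
```

servo_tool(
  motion=[-17,-23,0,0,0,-0.11,0,-17,-23,0,0,0,-0.11,0,-17,-23,0,0,0,-0.11,0,-17,-23,0,0,0,-0.11,0,-17,-23,0,0,0,-0.11,0,-17,-23,0,0,0,-0.11,0,-17,-23,0,0,0,-0.11,0,-17,-23,0,0,0,-0.11,0,-16.2,-20,0,0,0,-0.11,0,0,0,0,0,0,-0.031,0],
)

```text
time_s: 29.5
ee_pos: [421.0, -362.9, 106.4]
ee_rot: [179.9, -0.1, -92.5]
force: [0.4, 0.8, -0.7]
gripper_width: 29.8
```

servo_tool(
  motion=[0,0,-20,0,0,0,0,0,0,-20,0,0,0,0,0,0,0,0,0,0,0,0,0,0,0,0,0,0,0,0,0,0,0,0,0],
)

```text
time_s: 29.92
ee_pos: [424.2, -360.1, 67.2]
ee_rot: [-179.9, -0.0, -92.1]
force: [1.0, 0.2, 0.0]
gripper_width: 29.7
```

```bash
python3 - <<'E'
from h import *
from workcell import sensors,grab_frame
s=sensors.state(); print(s["ee_pos"],s["ee_rot"],s["gripper_width"])
f=wgrab("w15"); cv2.imwrite("pics/w15.png",f["image"][:,:,::-1])
fit(f,(470,620,-385,-350,55,85))
f=grab_frame("side"); cv2.imwrite("pics/s15.png",cv2.resize(f["image"][200:400,180:380,::-1],None,fx=3,fy=3,interpolation=2))
E
```

```text
[ 424.24043336 -360.08114491   67.16069777] [-1.79946868e+02 -4.98884475e-02 -9.20589249e+01] 29.740617957993162
(470, 620, -385, -350, 55, 85) 1347 rect [ 517.3 -358.6] [96.3 25.1] 5.6 circ [ 518.3 -369.3] 48.2 z [79.5 81.6 83.5]
```

View pics/w15.png

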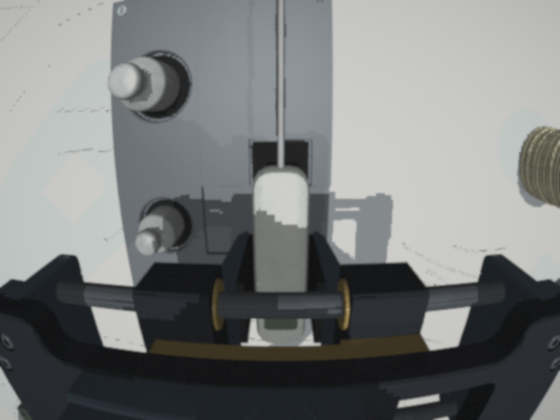

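View pics/s15.png

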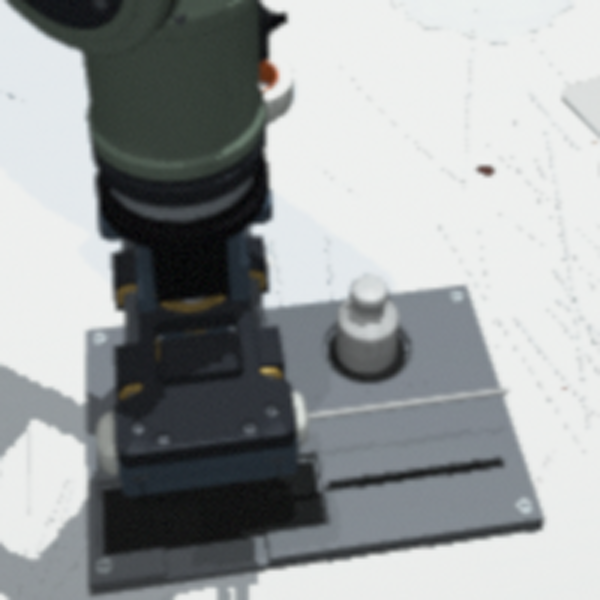

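servo_tool(
  motion=[-0.4,0.2,-20,0,0,0,0,0,0,-15,0,0,0,0,0,0,-10,0,0,0,0,0,0,-8,0,0,0,0,0,0,-4,0,0,0,0,0,0,-3,0,0,0,0,0,0,0,0,0,0,0,0,0,0,0,0,0,0],
)

```text
time_s: 30.68
ee_pos: [423.6, -359.8, 6.8]
ee_rot: [-180.0, -0.0, -92.1]
force: [0.7, -0.1, 0.1]
gripper_width: 29.8
```

servo_tool(
  motion=[0,0,-2,0,0,0,0,0,0,-2,0,0,0,0,0,0,-0.5,0,0,0,0,0,0,0,0,0,0,0],
)

```text
time_s: 31.02
ee_pos: [423.5, -359.8, 2.3]
ee_rot: [-180.0, -0.0, -92.1]
force: [-0.9, 0.7, 1.8]
gripper_width: 29.8
```

```bash
python3 - <<'E'
from h import *
f=wgrab("w16"); cv2.imwrite("pics/w16.png",f["image"][:,:,::-1])
E
```

View pics/w16.png

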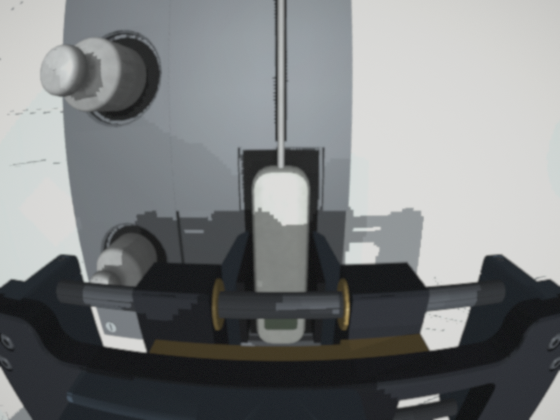

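Thermometer (280,230) is centred in its recess with the probe over the line, and contact is just being felt. Releasing and retreating.

servo_tool(
  motion=[0,0,0,0,0,0,45,0,0,0,0,0,0,55,0,0,0,0,0,0,60,0,0,15,0,0,0,60,0,0,30,0,0,0,60,0,0,38,0,0,0,80,0,0,38,0,0,0,100,0,20,38,0,0,0,100,0,30,38,0,0,0,100,0,35,30,0,0,0,100],
)

```text
time_s: 31.9
ee_pos: [423.7, -283.1, 222.0]
ee_rot: [-179.9, -0.1, -92.2]
force: [0.8, -0.1, 0.2]
gripper_width: 85.4
```

servo_tool(
  motion=[0,38,25,0,0,0,100,0,38,25,0,0,0,100,0,38,25,0,0,0,100,0,38,25,0,0,0,100,0,38,0,0,0,0,100,0,30,0,0,0,0,100,0,0,0,0,0,0,100,0,0,0,0,0,0,100,0,0,0,0,0,0,100,0,0,0,0,0,0,100],
)

```text
time_s: 32.73
ee_pos: [423.3, -76.5, 310.8]
ee_rot: [180.0, -0.0, -92.1]
force: [0.1, 0.2, -0.1]
gripper_width: 91.4
```

```bash
python3 - <<'E'
from h import *
from workcell import sensors,grab_frame
s=sensors.state(); print(s["time_s"],s["ee_pos"],s["ee_rot"],s["gripper_width"])
f=wgrab("w17"); cv2.imwrite("pics/w17.png",f["image"][:,:,::-1])
fit(f,(350,620,-410,-215,9.5,15));fit(f,(380,610,250,400,9.5,15))
fit(f,(360,490,-390,-330,19,30)); fit(f,(492,600,-380,-350,13.2,19))
fit(f,(510,560,-300,-245,58,75)); fit(f,(510,560,-300,-245,33,44))
fit(f,(400,450,-295,-240,48,60)); fit(f,(400,450,-295,-240,29,40))
fit(f,(525,580,300,370,20,32)); fit(f,(525,580,300,370,70,100)); fit(f,(400,515,270,365,20,36))
fit(f,(455,545,-50,40,4,30)); fit(f,(670,760,215,300,90,115))
g=load("w1.npz"); print("orig");fit(g,(455,545,-50,40,4,30)); fit(g,(670,760,215,300,90,115))
f=grab_frame("side"); cv2.imwrite("pics/s17.png",cv2.resize(f["image"][120:400,180:400,::-1],None,fx=2.1,fy=2.1,interpolation=2))
f=grab_frame("scene"); cv2.imwrite("pics/sc17.png",f["image"][:,:,::-1])
E
```

```text
32.7333 [423.30492647 -76.46207705 310.81704732] [ 1.79961064e+02 -2.90530229e-02 -9.21494742e+01] 91.38703767469177
(350, 620, -410, -215, 9.5, 15) 10344 rect [ 482.1 -314.4] [172.3 250.5] 87.8 circ [ 481.2 -314.6] 150.3 z [10.7 12.3 13.8]
(380, 610, 250, 400, 9.5, 15) 2257 rect [494.  325.7] [190.6 104.3] 11.1 circ [494.4 324.7] 106.9 z [10.4 12.1 13.6]
(360, 490, -390, -330, 19, 30) 1012 rect [ 422.1 -358.4] [ 30.6 108.7] 87.3 circ [ 421.8 -359.6] 54.6 z [20.4 24.1 25.7]
(492, 600, -380, -350, 13.2, 19) 258 rect [ 545.9 -364.7] [ 29.6 107.5] 89.6 circ [ 546.1 -363.5] 54.1 z [13.3 14.3 18. ]
(510, 560, -300, -245, 58, 75) 219 rect [ 533.4 -268.4] [21.2 22.2] 0.9 circ [ 533.5 -268.8] 11.8 z [60.5 66.2 67.9]
(510, 560, -300, -245, 33, 44) 242 rect [ 532.8 -266.4] [37.6 33. ] 8.0 circ [ 533.7 -269.1] 19.4 z [35.4 41.5 43.6]
(400, 450, -295, -240, 48, 60) 125 rect [ 424.9 -266.2] [17.4 17.6] 6.6 circ [ 424.7 -266.2] 9.6 z [50.4 54.3 55.7]
(400, 450, -295, -240, 29, 40) 184 rect [ 425.9 -264.3] [24.7 29.3] 69.2 circ [ 425.2 -266.4] 15.2 z [31.2 35.2 38.7]
(525, 580, 300, 370, 20, 32) 245 rect [548.9 334.1] [26.7 49. ] 10.0 circ [548.1 333.7] 25.7 z [21.8 27.4 29.6]
(525, 580, 300, 370, 70, 100) 273 rect [548.4 332.5] [26.9 28.4] 35.2 circ [548.5 333. ] 15.3 z [73.1 86.1 90.9]
(400, 515, 270, 365, 20, 36) 977 rect [457.8 316.5] [84.  48.2] 12.5 circ [458.3 316.1] 45.6 z [22.7 28.1 29.7]
(455, 545, -50, 40, 4, 30) 1174 rect [500.   -6.1] [67.4 67.7] 14.4 circ [499.9  -5.9] 34.6 z [15.6 24.  25.5]
(670, 760, 215, 300, 90, 115) 331 rect [703.  260.8] [71.3 36.7] 71.4 circ [715.5 256.7] 35.7 z [ 90.8  98.5 106.1]
orig
(455, 545, -50, 40, 4, 30) 1089 rect [500.   -6.2] [67.5 67. ] 43.2 circ [499.8  -5.5] 34.4 z [11.8 24.1 25.6]
(670, 760, 215, 300, 90, 115) 602 rect [718.6 255.8] [70.7 70.7] 73.4 circ [718.6 255.6] 36.3 z [ 90.9  98.6 106.4]
```

View pics/w17.png

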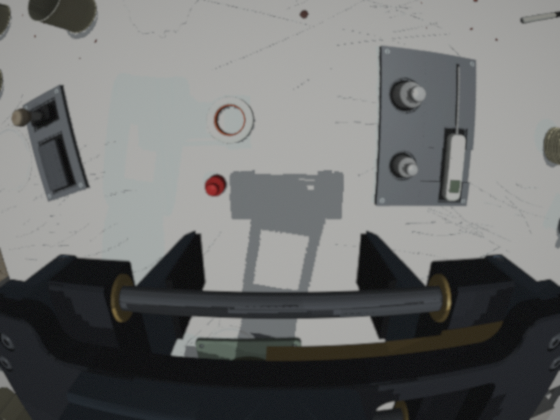

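View pics/s17.png

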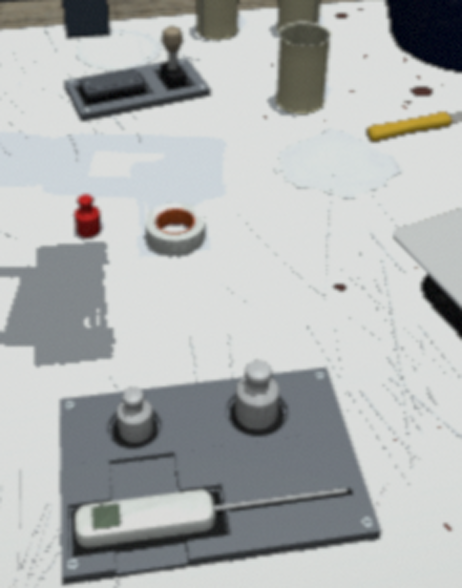

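View pics/sc17.png

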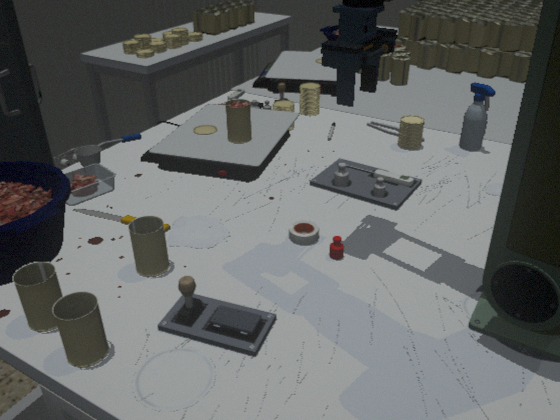

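```bash
python3 -c "
from workcell import env
print(env.job_done())"
```

```text
the job is handed in; nothing more can be done
None
```

Both kits are made up and the job is handed in at about 33 s; `job_done` gave no verdict. The large weight, small weight and thermometer are in the weighing tray, with the probe along the dark line. The date stamp and ink pad are in the coding tray.

**Last checks (wrist camera depth):**

| Thing | Offset from its place | Top height, measured (expected) |
|---|---|---|
| Large weight | within about 3 mm | 66 mm (67) |
| Small weight | within about 3 mm | 54 mm (55) |
| Thermometer | within about 3 mm | 24 mm (24) |
| Stamp foot | within about 3 mm | 27–28 mm (28) |
| Ink pad | within about 3 mm | 28 mm (28) |

- **Thermometer:** its body lies within about 1° of the tray's long axis.
- **Tape roll:** it moved less than 1 mm.
- **Open can:** it stands where it was in the fixed-camera views. In the last wrist picture it was cut off by the frame (715.5, 256.7 against 718.6, 255.6 at the start), so I have no exact figure for it.

**What disagreed:**
- **Fingertip position:** the real tips are about 10 mm behind the reported TCP, not 19 mm ahead as the text says. My first grasp of the ink pad therefore closed in the air above it. I measured the offset, corrected all later heights by about 29 mm, and nothing was disturbed.
- **Repeat measurements:** wrist measurements of the same thing differed by 1–3 mm between views.

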